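Timed pull test of a glued chess knight

ROBOT

A 6-joint arm with a two-finger parallel gripper is mounted at the origin on the work surface. World frame = base frame: x ahead of the robot, y to its left, z up, the work surface at z = 0. Lengths are in m, angles in rad, forces in N, time in s.
With the tool pointing down it reaches from about 0.3 to 0.875 m from the base axis. Payload 6.4 kg.
Tool frame: the origin (TCP) lies at the very end of the fingers, on their centre line; the grasp point (between the pads) lies 19 mm behind it (ctrl.tcp_to_grasp is the distance from the TCP to the grasp point, in m); z points along the fingers, y is the direction in which the jaws open and shut (so a half turn about z gives the same grasp; the last joint's range is limited). The gripper opens to 85 mm and grips with 20 to 120 N. Pads are 22 mm wide; open, the fingers measure 114 mm over their backs; the gripper's body (76 mm by 85 mm) begins 54 mm behind the grasp point. The pads swing forward as they close: fully open they stand 13 mm farther back than shut.
Start: joints at [-1.444, 0.181, 1.607, -0, 1.354, -0.206], TCP at [0.188, -0.543, 0.231] pointing down, gripper open.
Joint ranges: [-2.99, 2.99], [-0.89, 2.07], [0.3, 2.58], [-1.14, 4.28], [0, 2.63], [-3.12, 3.12]. Speed limits (rad/s): [2.57, 2.57, 3.01, 3.14, 3.14, 3.14].

INTERFACE

Orientations are given as a unit quaternion [w, x, y, z].
In Python, from bench import ctrl gives the robot as it stands. The module is installed in compiled form; this text tells all that it offers.
- The arm moves only by the tool drive_tool, never from a script. Its argument "deltas" is a list of rows, each an object with "slide": the shift along the tool's x, y, z as a fraction of full scale, a list of three; "delta_rot": the turn, a rotation vector about the tool's x, y, z as a fraction of full scale, a list of three; "hand": the opening, from 0 (shut) to 1 (fully open). In form: [{"slide": [tx, ty, tz], "delta_rot": [wx, wy, wz], "hand": hand}, ...]. A call has exactly 5 rows; each row shifts and turns the commanded pose from where the row before left it, along the tool's axes as they then stand; what a row does not reach is not made up. Full scale, the value 1, is 50 mm for a shift and 180 degrees for a turn. A row lasts 1/8 s, in which the tool goes at most 62.5 mm and 10.7 degrees, less where a joint would pass 70% of its speed; a pose out of reach is approached as far as the arm can. A call with a number of a shift or a turn outside -1 to 1 is refused whole. A call with a gripper value outside its range is refused whole. The fingers move at their own pace and stop on an object; the grip force is fixed at half the most. Time passes only in rows, so rows that do not move let the fingers close, or fill a call up. It gives the time, the measured TCP pose, the force and the opening at its end, in the units of the state.
- ctrl.get_obs(): the state, without advancing time (a new reading comes with each control period).
- ctrl.camera(name): name is "scene" or "top" or "wrist"; returns a dict with "frame" (420x560x3 uint8, red, green, blue), "mtx" (3x3 intrinsics, pixels), "dist" ([k1, k2, p1, p2, k3] as OpenCV has them; the pictures are not rectified), "R" (3x3) and "t" (3): a world point X has camera coordinates R X + t. Camera axes: x right, y down, z forward; pixel columns grow to the right and rows downward; lengths in m; the calibration is good to about 2 mm. A picture is of the moment at which its call begins. There is no depth.
- ctrl.hand_in(): hands the job in, once; it reports no verdict.
The state is a dict: "time_s": time; "q": joint angles; "dq": joint speeds; "joint_efforts": joint torques, N m; "eef_pos": TCP position; "eef_rot": TCP orientation; "wrist_force": force on the tool from outside, world axes, zero at the start; "torque": the same for the moment, N m; "opening": opening from 0.0 (shut) to 1.0 (fully open).
Only numpy, scipy, OpenCV 4.12 (cv2) and the standard library are available. Lean on these libraries where they do the work, as an engineer would, in place of code of your own. Each camera call takes 0.05 s, during which the arm holds its last target.

TASK

Get the pull test of the glued knight ready: stand the one turned blank that blocks the gauge handle's path upright in the empty half of the plywood tray, and wind the timer's wing key clockwise (seen from above) until it is fully wound. Then draw the gauge's T-handle out until the pointer blade stands level with the rider's two tabs, not pulling past them, hold it there for two seconds, and ease it fully home without letting it snap back. Leave the other blanks and everything else where they are.

Things in the scene. Friction and masses are not known exactly. Their poses are not given: they have to be found in the camera images.
- gauge: Aluminium pull gauge, fixed to the trolley. Origin on the trolley top directly under the T-handle when that is fully home. Its x axis points from the handle to the gauge body (x 45 to 175 mm, 70 mm wide, top at z 50 mm) and on to a clamp holding the glued beech knight (x 215 to 275, 140 mm high). The handle is pulled towards the gauge's -x; its path is about 120 mm long and 90 mm wide.
- handle (a point): Centre of the T-handle's wooden crossbar: round, 18 mm thick, 90 mm long along the gauge's y, its middle 70 mm above the trolley. It sits on an upright post 14 mm (x) by 26 mm (y); below it runs the pull rod (top at z 37 mm). Free gap of 38 mm between post and gauge body when home. Moves with the slide.
- pointer (a point): Top centre of the upright pointer blade (3 mm thick along x, 20 mm wide, top 67 mm above the trolley) on top of the gauge body; moves with the handle, 150 mm behind it.
- mark (a point): Middle of the steel rider fixed across the gauge body, midway between its two upright tabs (10 mm thick along x, 12 mm wide, 38 mm clear between them, tops at z 74 mm). Axes parallel to the gauge's. It lies 60 to 90 mm towards the gauge's -x from the resting pointer; the pointer passes between the tabs.
- slide (a joint): How far the gauge's handle is drawn out, m: 0 fully home, stop at 0.115. The spring pulls it home with 3 N at 0 and about 14 N at 0.09.
- timer: Grey clockwork timer, 90 (x) by 130 (y) mm and 70 mm high, white dial on its -x face, fixed to the trolley. Origin: centre of its underside.
- key_grip (a point): Centre of the brass wing key on the timer's top, on its upright axis, 100 mm above the trolley. The wings are a flat upright plate 66 mm long, 9 mm thick, from z 85 to 115 mm; this point's x axis runs along the wings and turns with the key.
- key (a joint): How far the timer key is wound, rad: grows clockwise seen from above, stop at 3.0 (fully wound). At 0 the wings lie along the timer's x. It stays where it is left; turning takes up to 0.1 N m.
- tray: Shallow plywood tray, 180 (x) by 120 (y) mm, 18 mm high, walls and base 6 mm, fixed to the trolley, with a divider across its middle. Origin: centre of its underside. The half at -x holds two pawns, the half at +x is empty.
- tray_spot (a point): Centre of the inner floor of the tray's empty half (81 by 108 mm free), 6 mm above the trolley; axes parallel to the tray's.
- queen: Walnut queen blank, loose, upright, 118 mm tall, foot 42 mm across; straight top part 30 mm across from z 76 to 118 mm. Origin: centre of its underside. 0.06 to 0.13 kg.
- bishop: Walnut bishop blank, loose, upright, 102 mm tall with a tapered tip, foot 40 mm across; straight part 28 mm across from z 62 to 90 mm. Origin: centre of its underside.
- rook: Walnut rook blank, loose, upright, 84 mm tall, foot 42 mm across; straight top part 34 mm across from z 50 to 84 mm. Origin: centre of its underside.
- pawn0: Beech pawn, 62 mm tall, 30 mm across, loose, in the tray's near half. Origin: underside. Bystander.
- pawn1: Second beech pawn, the same. Bystander.
- jar: Glass jar of brass screws with blue lid, 70 mm across, 103 mm tall, loose. Origin: underside. Bystander.
- bitcase: Silver drill bit case, 85 by 150 by 40 mm, loose, lying flat. Origin: underside. Bystander.
- brush: Bench brush, loose, lying flat. Bystander.
- sandblock: Cork sanding block, 100 by 60 by 36 mm, loose. Origin: underside. Bystander.
- glue: White glue bottle, 52 mm across, 115 mm tall, loose. Origin: underside. Bystander.
- wax: Steel wax tin, 54 mm across, 75 mm tall, loose. Origin: underside. Bystander.
Mind the look-alikes: they are no part of the job. Leave any red look-alike of the bishop alone. Several things look just like the tray: the one meant starts nearest to the robot's base.

How it is judged:
By the outcome, as a careful person would: the job done as asked, in the order asked, and still so for the second after the job is handed in, with the robot touching nothing.
It also fails if it takes over 72 s, if anything falls off the work surface, if the arm or the gripper's body presses on something with over 40 N, if the wrist force passes 120 N, or if a joint passes its speed limit or range.

## Working session

There is one attempt and no reset: what is moved stays moved. The work goes in short steps, Python scripts to look and compute and a tool call to move; the robot and the scene stay as the last step left them, time stands still between calls to the robot, and variables do not carry over. Pictures are saved under pics/ and viewed, and the job is handed in when it is done.

Besides the shell and the picture viewer there is one more tool, called after ">>>" as name(argument=value, ...) on one line, values as JSON. drive_tool: Moves the arm, as the interface text tells. Its arguments: {"type":"object","properties":{"deltas":{"type":"array","items":{"type":"object","properties":{"slide":{"type":"array","items":{"type":"number"}},"delta_rot":{"type":"array","items":{"type":"number"}},"hand":{"type":"number"}}}}},"required":["deltas"]}

```bash
mkdir -p pics; cat > h.py <<'E'
from bench import ctrl
import numpy as np, cv2, pickle
def snap(name,tag):
    c=ctrl.camera(name); pickle.dump(c,open(f'pics/{tag}.pkl','wb'))
    cv2.imwrite(f'pics/{tag}.png',c['frame'][:,:,::-1]); return c
def load(tag): return pickle.load(open(f'pics/{tag}.pkl','rb'))
def ray(c,uv):
    p=cv2.undistortPoints(np.array([[uv]],float),np.array(c['mtx'],float),np.array(c['dist'],float))[0,0]
    R=np.array(c['R']);t=np.array(c['t']); o=-R.T@t; d=R.T@np.array([p[0],p[1],1]); return o,d/np.linalg.norm(d)
def onz(c,uv,z):
    o,d=ray(c,uv); return o+d*(z-o[2])/d[2]
def tri(c1,u1,c2,u2):
    o1,d1=ray(c1,u1);o2,d2=ray(c2,u2)
    s=np.linalg.lstsq(np.array([d1,-d2]).T,o2-o1,rcond=None)[0]
    a=o1+s[0]*d1;b=o2+s[1]*d2; return (a+b)/2,np.linalg.norm(a-b)
def proj(c,X):
    r=cv2.Rodrigues(np.array(c['R'],float))[0]
    return cv2.projectPoints(np.array(X,float).reshape(-1,1,3),r,np.array(c['t'],float),np.array(c['mtx'],float),np.array(c['dist'],float))[0][:,0]
def crop(tag,x0,y0,x1,y1,out,k=None):
    im=cv2.imread(f'pics/{tag}.png')[y0:y1,x0:x1]
    k=k or min(800/(x1-x0),600/(y1-y0))
    cv2.imwrite(f'pics/{out}.png',cv2.resize(im,None,fx=k,fy=k,interpolation=cv2.INTER_CUBIC))
E
python3 - <<'E'
from h import *
for n in ['scene','top','wrist']:
    c=snap(n,n+'0'); print(n,-np.array(c['R']).T@np.array(c['t']),np.array(c['R'])[2])
print(ctrl.get_obs()); print(ctrl.tcp_to_grasp)
E
```

```text
scene [ 0.92046054 -0.68096805  1.04869852] [-0.27999131  0.56280813 -0.77772223]
top [0.40937116 0.00407493 1.27108585] [ 0.15030186  0.01655296 -0.98850157]
wrist [ 0.25219462 -0.5204636   0.37277942] [-0.25970161 -0.0894883  -0.96153363]
{'time_s': 0.15, 'q': array([-1.44432567e+00,  1.81405858e-01,  1.60774038e+00,  7.72903664e-06,
        1.35377790e+00, -2.06269505e-01]), 'dq': array([ 0.00033512, -0.00194334, -0.00384988, -0.00012563,  0.00176064,
       -0.00055288]), 'joint_efforts': array([ 5.05663465e-04, -4.45265079e+01, -3.51692605e+01, -3.16927290e-04,
        5.85048198e-03,  2.24927686e-05]), 'eef_pos': array([ 0.18779856, -0.54304449,  0.23058949]), 'eef_rot': array([-6.65061201e-04,  9.86192310e-01,  1.65602790e-01,  3.03259703e-05]), 'wrist_force': array([0.00920472, 0.17286627, 0.60117221]), 'torque': array([ 0.00443233, -0.00870929,  0.01565023]), 'opening': 1.000404140082435}
0.0187
```

View pics/top0.png

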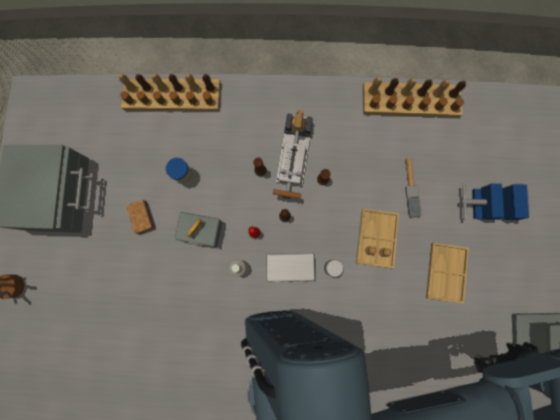

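View pics/scene0.png

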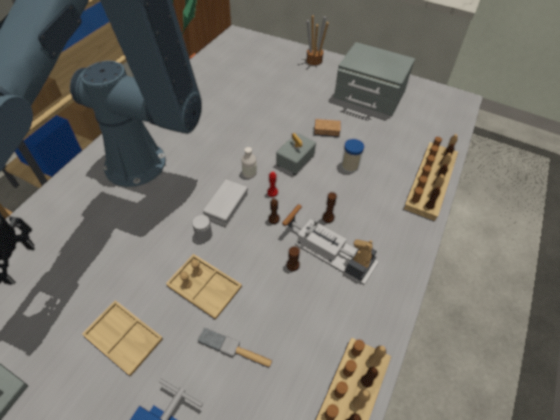

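View pics/wrist0.png

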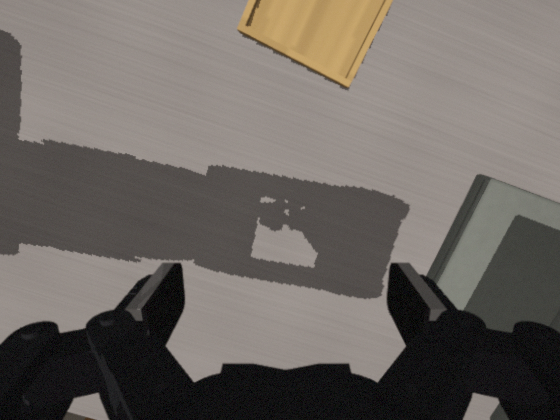

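```bash
python3 - <<'E'
from h import *
c=load('top0')
for n,uv,z in [('traypawn',(377,238),.018),('tray2',(447,272),.018),('blk',(285,213),.1),('left',(259,162),.11),('right',(325,175),.08),('handle',(287,194),.07),('red',(254,232),.05),('timer',(198,229),.07),('knight',(299,118),.14),('base0',(200,420),0)]:
    X=onz(c,uv,z); print(n,X.round(3),np.hypot(*X[:2]).round(3))
crop('top0',220,100,360,220,'ct')
crop('scene0',240,160,400,290,'cs')
crop('top0',160,190,420,300,'ct2')
E
```

```text
traypawn [ 0.496 -0.291  0.018] 0.575
tray2 [ 0.391 -0.519  0.018] 0.649
blk [0.56  0.009 0.1  ] 0.561
left [0.716 0.093 0.11 ] 0.722
right [ 0.687 -0.114  0.08 ] 0.696
handle [0.625 0.004 0.07 ] 0.625
red [0.504 0.106 0.05 ] 0.515
timer [0.507 0.28  0.07 ] 0.58
knight [ 0.85  -0.027  0.14 ] 0.851
base0 [-0.094  0.262  0.   ] 0.278
```

View pics/ct.png

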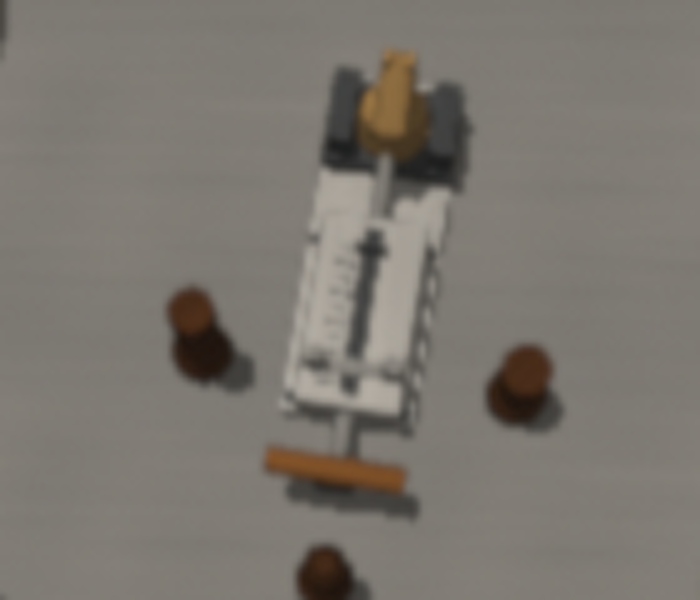

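View pics/cs.png

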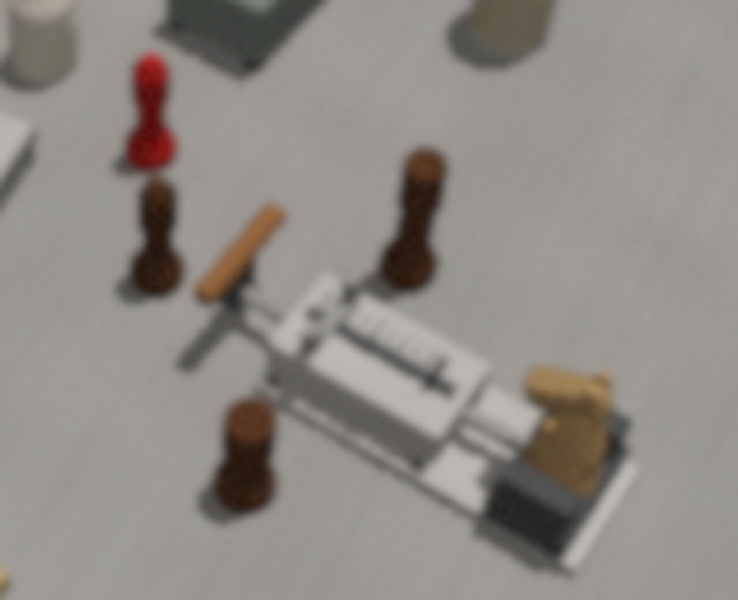

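View pics/ct2.png

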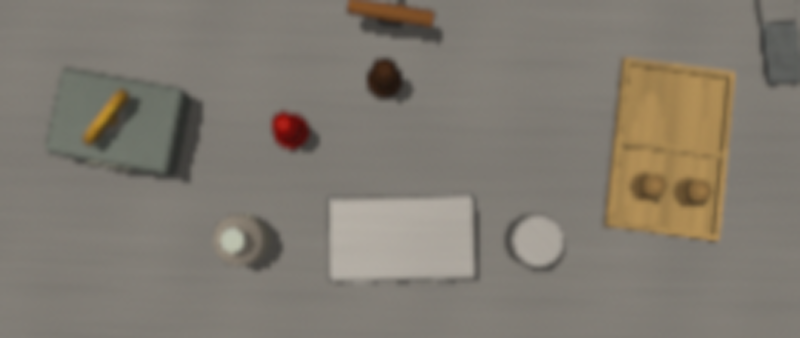

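```bash
python3 - <<'E'
from h import *
crop('top0',265,185,305,225,'a',14)
crop('scene0',255,190,295,230,'b',14)
a=cv2.imread('pics/a.png');b=cv2.imread('pics/b.png')
cv2.imwrite('pics/ab.png',cv2.resize(np.hstack([a,b]),None,fx=.7,fy=.7))
t=load('top0')['frame'];s=load('scene0')['frame']
for n,f,r in [('top',t,(272,202,298,225)),('scene',s,(262,196,286,230))]:
    x0,y0,x1,y1=r; g=f[y0:y1,x0:x1].astype(int)
    print(n); print(g.sum(2)//3)
E
```

```text
top
[[124 124 125 125 125 125 126 125 125 124 121 120 120 120 115 103  98  99
   98  98  98  98  97  96  92  79]
 [125 125 125 125 125 126 125 126 126 127 126 126 127 126 124 122 121 121
  121 120 120 119 119 119 114 101]
 [125 125 125 125 125 125 126 125 126 126 126 126 126 126 126 126 126 125
  125 125 125 124 124 124 122 118]
 [124 124 124 124 124 125 125 124 125 125 125 125 125 125 125 125 125 125
  124 124 124 123 123 122 122 122]
 [124 124 125 124 125 124 124 125 125 125 125 126 125 125 125 125 125 125
  124 124 124 123 124 123 122 121]
 [124 124 124 124 125 125 125 125 125 125 123 122 122 122 122 124 125 125
  125 125 125 125 124 124 123 123]
 [123 123 123 124 124 124 124 125 124 119 111 107 103 102 106 114 122 126
  126 125 125 126 125 124 124 123]
 [122 122 123 124 123 124 124 124 121 106  84  74  66  64  72  90 108 122
  125 125 125 125 124 125 124 123]
 [123 123 124 123 124 124 124 123 114  84  56  46  42  40  45  57  85 115
  124 125 125 125 124 124 124 123]
 [124 124 124 124 124 125 124 119 101  66  42  41  42  43  39  39  65 101
  119 124 124 124 124 124 124 124]
 [125 
[... 4152 characters left out ...]
47 135 112  91  80  76  70  59  53  48  48  49  58  78 102 126 141
  147 133 106  85  86  89]
 [151 150 143 126 105  91  85  83  81  84  87  90  90  98 115 132 143 150
  151 137 112  85  77  79]
 [153 152 148 140 127 113 107 104 107 117 126 129 130 133 139 148 152 154
  153 145 127 104  90  90]
 [152 152 151 147 144 136 133 134 135 140 145 147 148 150 150 154 155 154
  154 152 142 130 121 115]
 [153 153 151 151 150 149 149 149 149 151 153 152 153 153 153 154 156 155
  154 153 150 148 141 130]
 [153 153 152 153 152 153 153 153 153 153 153 153 154 154 154 156 155 153
  154 154 153 152 146 129]
 [151 152 151 154 153 152 152 152 153 153 153 154 153 153 155 154 154 153
  154 153 153 151 140 117]]
```

View pics/ab.png

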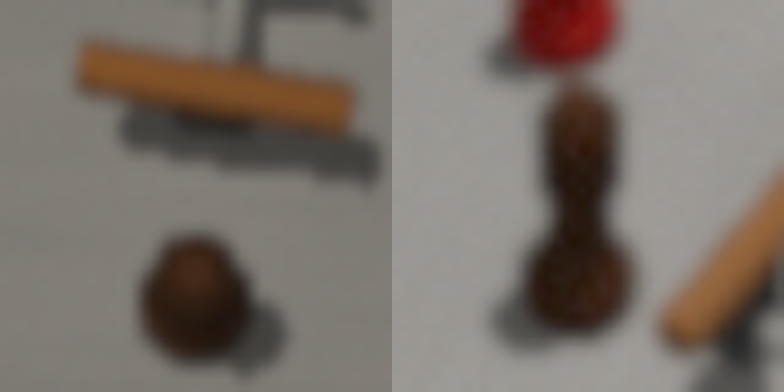

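```bash
python3 - <<'E'
from h import *
t=load('top0');s=load('scene0')
print(onz(t,(284.8,215.9),.008))
X=onz(t,(284.8,215.9),.0)
# scene axis tip check
for x in (.545,.55,.555,.56,.565):
  print(x,proj(s,[[x,X[1],.102],[x,X[1],0.01]]).round(1).tolist(), proj(t,[[x,X[1],.102],[x,X[1],0.01]]).round(1).tolist())
# tray: mask
f=t['frame'];hsv=cv2.cvtColor(f,cv2.COLOR_RGB2HSV)
m=((hsv[...,0]>10)&(hsv[...,0]<28)&(hsv[...,1]>90)&(hsv[...,2]>90)).astype(np.uint8)
m=cv2.morphologyEx(m,cv2.MORPH_CLOSE,np.ones((3,3)))
for c in cv2.findContours(m,0,1)[0]:
    if cv2.contourArea(c)<40: continue
    r=cv2.minAreaRect(c);b=cv2.boxPoints(r)
    P=np.array([onz(t,p,.016) for p in b])
    print(cv2.contourArea(c),np.array(r[0]).round(1),b.round(1).tolist(),P.mean(0).round(4),np.linalg.norm(P[1]-P[0]).round(4),np.linalg.norm(P[2]-P[1]).round(4),np.degrees(np.arctan2(*(P[1]-P[0])[[1,0]])).round(1))
E
```

```text
[0.56267742 0.00999235 0.008     ]
0.545 [[267.9, 197.3], [268.1, 215.6]] [[284.6, 217.9], [284.7, 221.2]]
0.55 [[269.4, 197.9], [269.5, 216.1]] [[284.6, 216.3], [284.7, 219.7]]
0.555 [[270.8, 198.5], [270.9, 216.7]] [[284.7, 214.7], [284.7, 218.2]]
0.56 [[272.3, 199.1], [272.2, 217.3]] [[284.7, 213.0], [284.8, 216.6]]
0.565 [[273.8, 199.7], [273.6, 217.9]] [[284.8, 211.4], [284.8, 215.1]]
48.0 [  6.5 290. ] [[-0.0, 287.0], [13.0, 287.0], [13.0, 293.0], [0.0, 293.0]] [0.2859 0.9411 0.016 ] 0.049 0.02 -86.8
1970.5 [447.5 272.5] [[426.1000061035156, 298.70001220703125], [431.79998779296875, 242.5], [468.8999938964844, 246.1999969482422], [463.29998779296875, 302.3999938964844]] [ 0.3899 -0.5218  0.016 ] 0.1818 0.1249 -7.1
61.0 [193.3 227.3] [[185.60000610351562, 234.1999969482422], [197.6999969482422, 218.0], [200.89999389648438, 220.39999389648438], [188.8000030517578, 236.60000610351562]] [0.5168 0.3087 0.016 ] 0.0656 0.0134 -34.4
1959.5 [377.5 238.2] [[355.8999938964844, 263.79998779296875], [361.8999938964844, 208.60000610351562], [399.1000061035156, 212.60000610351562], [393.20001
[... 661 characters left out ...]
], [408.29998779296875, 185.39999389648438]] [ 0.7209 -0.4032  0.016 ] 0.0186 0.0935 -81.9
113.5 [296.9 118.4] [[291.0, 126.30000305175781], [293.3999938964844, 109.19999694824219], [302.79998779296875, 110.5], [300.29998779296875, 127.5999984741211]] [ 0.8971 -0.0233  0.016 ] 0.0621 0.0324 -6.6
2209.0 [412.9  95.8] [[362.0, 111.69999694824219], [363.29998779296875, 76.0999984741211], [463.8999938964844, 79.9000015258789], [462.5, 115.5]] [ 0.9927 -0.4271  0.016 ] 0.1325 0.3589 -3.0
2093.0 [169.5  91.2] [[119.80000305175781, 108.0], [120.30000305175781, 73.19999694824219], [219.1999969482422, 74.4000015258789], [218.8000030517578, 109.19999694824219]] [0.9923 0.4258 0.016 ] 0.1331 0.3581 5.7
```

```bash
cat >> h.py <<'E'
from scipy.spatial.transform import Rotation as Ro
import math, json
def down(jaw):  # tool rotation, z down, tool y at yaw jaw(rad)
    y=np.array([math.cos(jaw),math.sin(jaw),0]);z=np.array([0,0,-1.]);x=np.cross(y,z)
    return Ro.from_matrix(np.array([x,y,z]).T)
def cur():
    o=ctrl.get_obs();q=o['eef_rot'];return np.array(o['eef_pos']),Ro.from_quat([q[1],q[2],q[3],q[0]]),o
def plan(wps,hand=1.0,step=.048,ang=10.,frm=None):
    """wps: list of (pos,jaw_deg[,step[,hand]])"""
    if frm is None: p,R,o=cur()
    else: p,R=np.array(frm[0]),down(math.radians(frm[1]))
    rows=[]
    for w in wps:
        tp=np.array(w[0],float);T=down(math.radians(w[1]));st=w[2] if len(w)>2 and w[2] else step; h=w[3] if len(w)>3 else hand
        # shift by turning the shortest way unless jaw path given
        n=max(1,math.ceil(np.linalg.norm(tp-p)/st-1e-6),math.ceil(math.degrees((R.inv()*T).magnitude())/ang-1e-6))
        for k in range(n,0,-1):
            s=R.inv().apply(tp-p)/k/.05; r=(R.inv()*T).as_rotvec()/k/math.pi
            s=s.round(2);r=r.round(3)
            rows.append({'slide':s.tolist(),'delta_rot':r.tolist(),'hand':h})
            p=p+R.apply(s*.05); R=R*Ro.from_rotvec(r*math.pi)
    while len(rows)%5: rows.append({'slide':[0,0,0],'delta_rot':[0,0,0],'hand':rows[-1]['hand']})
    for i in range(0,len(rows),5): print(json.dumps(rows[i:i+5]).replace(' ','').replace('"delta_rot"','"delta_rot"'))
    print('end',p.round(4),R.apply([0,1,0]).round(3))
E
python3 - <<'E'
from h import *
plan([((0.375,-0.27,0.27),5),((0.545,0.01,0.27),82)])
E
```

```text
[{"slide":[0.67,-0.49,-0.1],"delta_rot":[-0.0,-0.0,-0.053],"hand":1.0},{"slide":[0.74,-0.38,-0.1],"delta_rot":[-0.0,-0.0,-0.053],"hand":1.0},{"slide":[0.79,-0.25,-0.1],"delta_rot":[-0.0,-0.0,-0.053],"hand":1.0},{"slide":[0.82,-0.11,-0.1],"delta_rot":[-0.0,-0.0,-0.053],"hand":1.0},{"slide":[0.83,0.02,-0.1],"delta_rot":[-0.0,-0.0,-0.052],"hand":1.0}]
[{"slide":[0.81,0.16,-0.09],"delta_rot":[-0.0,-0.0,-0.053],"hand":1.0},{"slide":[0.77,0.29,-0.1],"delta_rot":[-0.0,-0.0,-0.052],"hand":1.0},{"slide":[0.72,0.41,-0.09],"delta_rot":[-0.0,-0.0,-0.053],"hand":1.0},{"slide":[0.66,0.48,0.0],"delta_rot":[0.0,-0.0,-0.053],"hand":1.0},{"slide":[0.57,0.59,0.0],"delta_rot":[0.0,-0.0,-0.054],"hand":1.0}]
[{"slide":[0.46,0.68,0.0],"delta_rot":[0.0,-0.0,-0.053],"hand":1.0},{"slide":[0.35,0.74,0.0],"delta_rot":[0.0,-0.0,-0.054],"hand":1.0},{"slide":[0.21,0.79,0.0],"delta_rot":[0.0,-0.0,-0.053],"hand":1.0},{"slide":[0.08,0.81,0.0],"delta_rot":[0.0,-0.0,-0.054],"hand":1.0},{"slide":[-0.06,0.82,0.0],"delta_rot":[0.0,-0.0,-0.053],"hand":1.0}]
[{"slide":[-0.19,0.8,0.01],"delta_rot":[0.0,-0.0,-0.054],"hand":1.0},{"slide":[0,0,0],"delta_rot":[0,0,0],"hand":1.0},{"slide":[0,0,0],"delta_rot":[0,0,0],"hand":1.0},{"slide":[0,0,0],"delta_rot":[0,0,0],"hand":1.0},{"slide":[0,0,0],"delta_rot":[0,0,0],"hand":1.0}]
end [0.5451 0.0102 0.2698] [0.138 0.99  0.001]
```

Blocking-blank candidates in the top picture:
- Walnut blank with tapered tip at (285,215). It lies straight on the handle's path.
- Queen at (259,165) and rook at (324,178), both beside the gauge.
- Red look-alike at (254,232).

I choose the walnut bishop at (285,215); the close crop confirmed its colour and tapered tip.

Tray candidates are (377,238), 0.58 m from the base and holding the pawns, and (447,272) at 0.65 m. I choose the first.

>>> drive_tool(deltas=[{"slide": [0.67, -0.49, -0.1], "delta_rot": [0, 0, -0.053], "hand": 1.0}, {"slide": [0.74, -0.38, -0.1], "delta_rot": [0, 0, -0.053], "hand": 1.0}, {"slide": [0.79, -0.25, -0.1], "delta_rot": [0, 0, -0.053], "hand": 1.0}, {"slide": [0.82, -0.11, -0.1], "delta_rot": [0, 0, -0.053], "hand": 1.0}, {"slide": [0.83, 0.02, -0.1], "delta_rot": [0, 0, -0.052], "hand": 1.0}])

```text
time_s: 0.78
eef_pos: [0.3056, -0.371, 0.2562]
eef_rot: [-0.0, 0.834, 0.551, 0.0]
wrist_force: [0.9, -0.5, -0.3]
opening: 1.002
```

>>> drive_tool(deltas=[{"slide": [0.81, 0.16, -0.09], "delta_rot": [0, 0, -0.053], "hand": 1.0}, {"slide": [0.77, 0.29, -0.1], "delta_rot": [0, 0, -0.052], "hand": 1.0}, {"slide": [0.72, 0.41, -0.09], "delta_rot": [0, 0, -0.053], "hand": 1.0}, {"slide": [0.66, 0.48, 0.0], "delta_rot": [0, 0, -0.053], "hand": 1.0}, {"slide": [0.57, 0.59, 0.0], "delta_rot": [0, 0, -0.054], "hand": 1.0}])

```text
time_s: 1.4
eef_pos: [0.4179, -0.1989, 0.2702]
eef_rot: [0.0, 0.54, 0.842, -0.0]
wrist_force: [-0.4, -0.1, 0.1]
opening: 0.996
```

>>> drive_tool(deltas=[{"slide": [0.46, 0.68, 0.0], "delta_rot": [0, 0, -0.053], "hand": 1.0}, {"slide": [0.35, 0.74, 0.0], "delta_rot": [0, 0, -0.054], "hand": 1.0}, {"slide": [0.21, 0.79, 0.0], "delta_rot": [0, 0, -0.053], "hand": 1.0}, {"slide": [0.08, 0.81, 0.0], "delta_rot": [0, 0, -0.054], "hand": 1.0}, {"slide": [-0.06, 0.82, 0.0], "delta_rot": [0, 0, -0.053], "hand": 1.0}])

```text
time_s: 2.02
eef_pos: [0.5244, -0.0241, 0.2701]
eef_rot: [-0.0, 0.151, 0.989, -0.0]
wrist_force: [-0.6, 0.7, -0.0]
opening: 1.002
```

>>> drive_tool(deltas=[{"slide": [-0.19, 0.8, 0.0], "delta_rot": [0, 0, -0.054], "hand": 1.0}, {"slide": [0, 0, 0], "delta_rot": [0, 0, 0], "hand": 1.0}, {"slide": [0, 0, 0], "delta_rot": [0, 0, 0], "hand": 1.0}, {"slide": [0, 0, 0], "delta_rot": [0, 0, 0], "hand": 1.0}, {"slide": [0, 0, 0], "delta_rot": [0, 0, 0], "hand": 1.0}])

```text
time_s: 2.65
eef_pos: [0.5449, 0.0089, 0.2704]
eef_rot: [0.0, 0.07, 0.998, -0.0]
wrist_force: [0.5, -0.0, -0.1]
opening: 1.0
```

```bash
python3 - <<'E'
from h import *
c=snap('wrist','w1'); print(-np.array(c['R']).T@np.array(c['t'])); print(ctrl.get_obs())
E
```

```text
[0.47450711 0.01863123 0.41267706]
{'time_s': 2.7, 'q': array([-2.01276777e-01,  8.20546797e-02,  1.63747855e+00, -2.26699642e-05,
        1.42186328e+00, -1.63192620e+00]), 'dq': array([ 0.00396293,  0.00334554, -0.0016269 , -0.00018299,  0.00016262,
       -0.00011944]), 'joint_efforts': array([ 3.45843821e-02, -4.02529836e+01, -3.59998262e+01, -6.13149859e-05,
        1.72413456e-03,  4.08184016e-03]), 'eef_pos': array([0.54493451, 0.0090316 , 0.27042635]), 'eef_rot': array([ 9.57626774e-05,  7.00144436e-02,  9.97545973e-01, -2.39438257e-05]), 'wrist_force': array([-0.38150808, -0.42410044,  0.14375726]), 'torque': array([-0.01267407, -0.0116584 , -0.00491942]), 'opening': 0.9965763799467171}
```

View pics/w1.png

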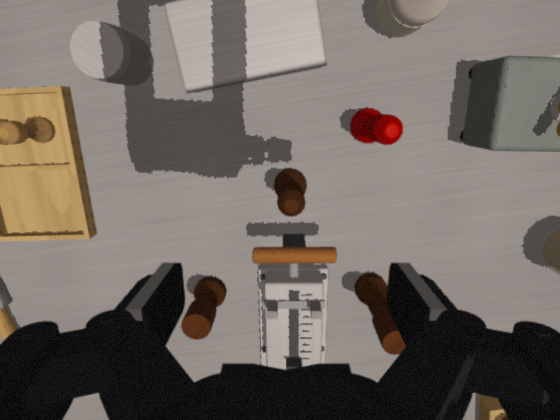

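```bash
python3 - <<'E'
from h import *
crop('w1',240,160,350,375,'w1c')
c=load('w1');f=c['frame'];hsv=cv2.cvtColor(f,cv2.COLOR_RGB2HSV)
g=f.sum(2)//3
# bishop mask
m=((hsv[...,1]>110)&(hsv[...,2]<110)).astype(np.uint8); m[:160]=0;m[225:]=0;m[:,:265]=0;m[:,320:]=0
ys,xs=np.nonzero(m); print('bishop',xs.min(),xs.max(),ys.min(),ys.max())
for y in range(ys.min(),ys.max()+1,3): print(y,xs[ys==y].min(),xs[ys==y].max())
for X in [(.5605,.010)]:
    print(proj(c,[[X[0],X[1],z] for z in (0,.01,.062,.09,.102)]).round(1))
# crossbar
m=((hsv[...,0]>5)&(hsv[...,0]<22)&(hsv[...,1]>120)&(hsv[...,2]>90)).astype(np.uint8); m[:235]=0;m[275:]=0;m[:,:240]=0;m[:,350:]=0
k=max(cv2.findContours(m,0,1)[0],key=cv2.contourArea);r=cv2.minAreaRect(k);b=cv2.boxPoints(r);print(r,b)
P=np.array([onz(c,p,.07) for p in b]);print(P)
E
```

```text
bishop 274 305 169 215
169 287 290
172 281 298
175 278 301
178 276 303
181 275 304
184 274 305
187 275 305
190 276 304
193 277 303
196 279 302
199 278 303
202 278 304
205 279 303
208 280 302
211 282 300
214 286 296
[[288.8 182.3]
 [288.9 184. ]
 [289.3 194.4]
 [289.6 201.3]
 [289.7 204.7]]
((294.4791564941406, 255.85470581054688), (14.732996940612793, 83.05663299560547), 89.27477264404297) [[252.86092 249.01443]
 [335.91092 247.96317]
 [336.0974  262.69498]
 [253.0474  263.74625]]
[[ 0.61277439 -0.03683596  0.07      ]
 [ 0.62405048  0.05156722  0.07      ]
 [ 0.64126     0.05005224  0.07      ]
 [ 0.62985171 -0.03952167  0.07      ]]
```

View pics/w1c.png

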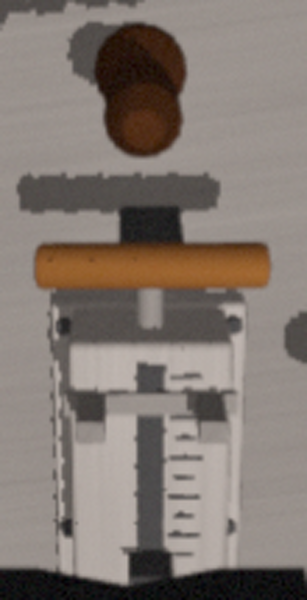

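```bash
python3 - <<'E'
from h import *
plan([((.5605,.011,.23),82.5,.05),((.5605,.011,.12),82.5,.05),((.5605,.011,.055),82.5,.035)],step=.05)
E
```

```text
[{"slide":[-0.3,0.08,0.81],"delta_rot":[-0.0,0.0,-0.003],"hand":1.0},{"slide":[-0.0,0.0,0.73],"delta_rot":[-0.0,0.0,0.0],"hand":1.0},{"slide":[-0.0,0.0,0.73],"delta_rot":[-0.0,0.0,0.0],"hand":1.0},{"slide":[-0.0,0.0,0.74],"delta_rot":[-0.0,0.0,0.0],"hand":1.0},{"slide":[-0.0,0.0,0.65],"delta_rot":[-0.0,0.0,0.0],"hand":1.0}]
[{"slide":[-0.0,0.0,0.65],"delta_rot":[-0.0,0.0,0.0],"hand":1.0},{"slide":[0,0,0],"delta_rot":[0,0,0],"hand":1.0},{"slide":[0,0,0],"delta_rot":[0,0,0],"hand":1.0},{"slide":[0,0,0],"delta_rot":[0,0,0],"hand":1.0},{"slide":[0,0,0],"delta_rot":[0,0,0],"hand":1.0}]
end [0.5604 0.0109 0.0549] [ 0.13   0.991 -0.   ]
```

>>> drive_tool(deltas=[{"slide": [-0.3, 0.08, 0.81], "delta_rot": [0, 0, -0.003], "hand": 1.0}, {"slide": [0, 0, 0.73], "delta_rot": [0, 0, 0], "hand": 1.0}, {"slide": [0, 0, 0.73], "delta_rot": [0, 0, 0], "hand": 1.0}, {"slide": [0, 0, 0.74], "delta_rot": [0, 0, 0], "hand": 1.0}, {"slide": [0, 0, 0.65], "delta_rot": [0, 0, 0], "hand": 1.0}])

```text
time_s: 3.32
eef_pos: [0.5602, 0.0112, 0.0861]
eef_rot: [-0.0, 0.065, 0.998, 0.0]
wrist_force: [1.0, -0.0, 0.6]
opening: 0.996
```

>>> drive_tool(deltas=[{"slide": [0, 0, 0.65], "delta_rot": [0, 0, 0], "hand": 1.0}, {"slide": [0, 0, 0], "delta_rot": [0, 0, 0], "hand": 0.5}, {"slide": [0, 0, 0], "delta_rot": [0, 0, 0], "hand": 0.1}, {"slide": [0, 0, 0], "delta_rot": [0, 0, 0], "hand": 0.1}, {"slide": [0, 0, 0], "delta_rot": [0, 0, 0], "hand": 0.1}])

```text
time_s: 3.95
eef_pos: [0.562, 0.0115, 0.0568]
eef_rot: [0.002, 0.064, 0.998, -0.0]
wrist_force: [-0.6, 0.3, 6.5]
opening: 0.31
```

```bash
python3 - <<'E'
from h import *
c=snap('wrist','w2'); o=ctrl.get_obs(); print(o['opening'],o['eef_pos'],o['wrist_force'])
E
```

```text
0.3099460119803969 [0.56200986 0.0115153  0.05679078] [-1.03596518  0.03605054  6.78022386]
```

View pics/w2.png

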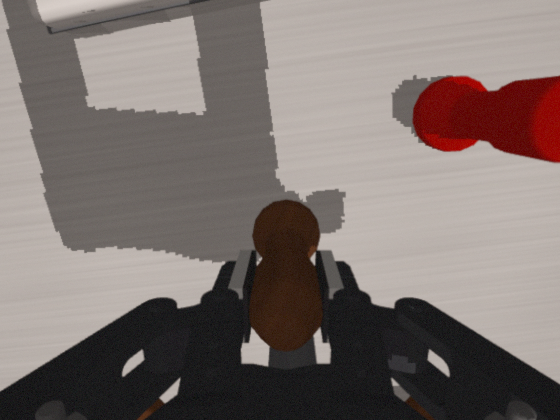

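```bash
python3 - <<'E'
from h import *
plan([((.562,.0115,.14),82.5,.03),((.54,-.295,.14),83.5,.035)],hand=.1)
E
```

```text
[{"slide":[-0.0,-0.0,-0.55],"delta_rot":[-0.0,0.0,0.0],"hand":0.1},{"slide":[-0.0,-0.0,-0.56],"delta_rot":[-0.0,0.001,0.0],"hand":0.1},{"slide":[-0.0,-0.0,-0.55],"delta_rot":[-0.0,0.0,0.001],"hand":0.1},{"slide":[-0.04,-0.68,-0.0],"delta_rot":[-0.0,0.0,-0.001],"hand":0.1},{"slide":[-0.04,-0.68,-0.0],"delta_rot":[-0.0,0.0,-0.001],"hand":0.1}]
[{"slide":[-0.04,-0.68,-0.0],"delta_rot":[-0.0,0.0,-0.001],"hand":0.1},{"slide":[-0.03,-0.68,-0.0],"delta_rot":[-0.0,0.0,-0.0],"hand":0.1},{"slide":[-0.04,-0.68,-0.0],"delta_rot":[-0.0,0.0,-0.001],"hand":0.1},{"slide":[-0.03,-0.68,-0.0],"delta_rot":[-0.0,0.0,-0.0],"hand":0.1},{"slide":[-0.03,-0.69,-0.0],"delta_rot":[-0.0,0.0,-0.001],"hand":0.1}]
[{"slide":[-0.03,-0.68,-0.0],"delta_rot":[-0.0,0.0,-0.0],"hand":0.1},{"slide":[-0.04,-0.69,-0.0],"delta_rot":[-0.0,0.0,-0.001],"hand":0.1},{"slide":[0,0,0],"delta_rot":[0,0,0],"hand":0.1},{"slide":[0,0,0],"delta_rot":[0,0,0],"hand":0.1},{"slide":[0,0,0],"delta_rot":[0,0,0],"hand":0.1}]
end [ 0.5401 -0.2951  0.1399] [ 0.113  0.994 -0.   ]
```

>>> drive_tool(deltas=[{"slide": [0, 0, -0.3], "delta_rot": [0, 0, 0], "hand": 0.1}, {"slide": [0, 0, -0.56], "delta_rot": [0, 0, 0], "hand": 0.1}, {"slide": [0, 0, -0.55], "delta_rot": [0, 0, 0], "hand": 0.1}, {"slide": [0, 0, -0.3], "delta_rot": [0, 0, 0], "hand": 0.1}, {"slide": [0, 0, 0], "delta_rot": [0, 0, 0], "hand": 0.1}])

```text
time_s: 4.62
eef_pos: [0.5614, 0.0116, 0.1418]
eef_rot: [0.001, 0.064, 0.998, -0.0]
wrist_force: [-0.3, 0.7, -1.2]
opening: 0.307
```

```bash
python3 - <<'E'
from h import *
c=snap('scene','s3'); snap('wrist','w3'); o=ctrl.get_obs(); print(o['opening'],o['eef_pos'],o['wrist_force'])
crop('s3',160,120,340,320,'s3c')
a=cv2.resize(cv2.imread('pics/s3c.png'),(540,600));b=cv2.resize(cv2.imread('pics/w3.png')[150:],None,fx=.46,fy=.46)
E
```

```text
0.312322240148135 [0.55996396 0.01181926 0.13962191] [ 0.34295435 -0.76106064 -0.97686829]
```

View pics/s3c.png

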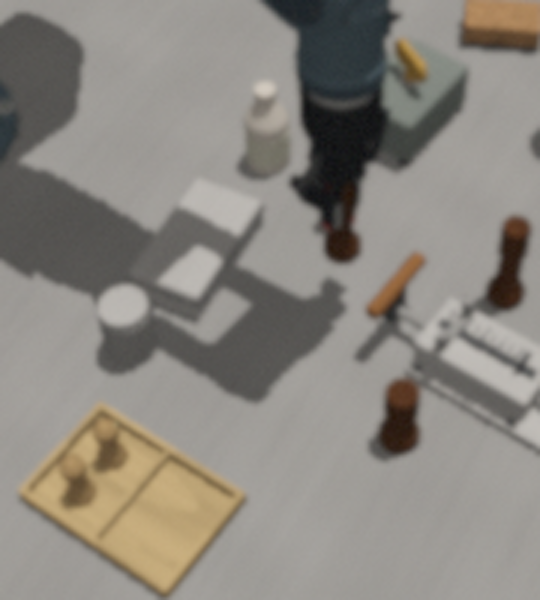

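View pics/w3.png

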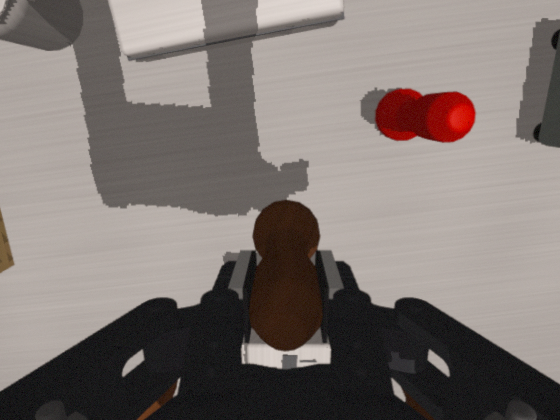

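```bash
python3 - <<'E'
from h import *
plan([((.559,-.003,.14),82.5,.02),((.541,-.285,.14),83.5,.035),((.54,-.298,.14),83.5,.02)],hand=.1)
E
```

```text
[{"slide":[-0.02,-0.3,-0.01],"delta_rot":[0.0,-0.0,0.001],"hand":0.1},{"slide":[-0.04,-0.63,0.0],"delta_rot":[0.0,-0.0,-0.001],"hand":0.1},{"slide":[-0.04,-0.63,0.0],"delta_rot":[0.0,-0.0,-0.001],"hand":0.1},{"slide":[-0.04,-0.63,0.0],"delta_rot":[0.0,-0.0,-0.001],"hand":0.1},{"slide":[-0.04,-0.62,0.0],"delta_rot":[0.0,-0.0,-0.0],"hand":0.1}]
[{"slide":[-0.04,-0.63,0.0],"delta_rot":[0.0,-0.0,-0.001],"hand":0.1},{"slide":[-0.03,-0.62,0.0],"delta_rot":[0.0,-0.0,-0.0],"hand":0.1},{"slide":[-0.04,-0.63,0.0],"delta_rot":[0.0,-0.0,-0.001],"hand":0.1},{"slide":[-0.03,-0.62,0.0],"delta_rot":[0.0,-0.0,-0.0],"hand":0.1},{"slide":[-0.03,-0.63,0.0],"delta_rot":[0.0,-0.0,-0.001],"hand":0.1}]
[{"slide":[-0.01,-0.26,0.0],"delta_rot":[0.0,-0.0,0.0],"hand":0.1},{"slide":[0,0,0],"delta_rot":[0,0,0],"hand":0.1},{"slide":[0,0,0],"delta_rot":[0,0,0],"hand":0.1},{"slide":[0,0,0],"delta_rot":[0,0,0],"hand":0.1},{"slide":[0,0,0],"delta_rot":[0,0,0],"hand":0.1}]
end [ 0.5399 -0.2981  0.1401] [0.113 0.994 0.   ]
```

>>> drive_tool(deltas=[{"slide": [-0.02, -0.3, 0], "delta_rot": [0, 0, 0.001], "hand": 0.1}, {"slide": [-0.04, -0.63, 0], "delta_rot": [0, 0, -0.001], "hand": 0.1}, {"slide": [-0.04, -0.63, 0], "delta_rot": [0, 0, -0.001], "hand": 0.1}, {"slide": [-0.04, -0.63, 0], "delta_rot": [0, 0, -0.001], "hand": 0.1}, {"slide": [-0.04, -0.62, 0], "delta_rot": [0, 0, 0], "hand": 0.1}])

```text
time_s: 5.35
eef_pos: [0.5506, -0.1306, 0.1392]
eef_rot: [-0.001, 0.062, 0.998, 0.0]
wrist_force: [0.7, 0.3, -0.6]
opening: 0.309
```

>>> drive_tool(deltas=[{"slide": [-0.04, -0.63, 0], "delta_rot": [0, 0, -0.001], "hand": 0.1}, {"slide": [-0.03, -0.62, 0], "delta_rot": [0, 0, 0], "hand": 0.1}, {"slide": [-0.04, -0.63, 0], "delta_rot": [0, 0, -0.001], "hand": 0.1}, {"slide": [-0.03, -0.62, 0], "delta_rot": [0, 0, 0], "hand": 0.1}, {"slide": [-0.03, -0.63, 0], "delta_rot": [0, 0, -0.001], "hand": 0.1}])

```text
time_s: 5.98
eef_pos: [0.5402, -0.2868, 0.139]
eef_rot: [-0.001, 0.057, 0.998, 0.0]
wrist_force: [0.6, 0.4, -1.6]
opening: 0.308
```

>>> drive_tool(deltas=[{"slide": [-0.01, -0.26, 0], "delta_rot": [0, 0, 0], "hand": 0.1}, {"slide": [0, 0, 0.1], "delta_rot": [0, 0, 0], "hand": 0.1}, {"slide": [0, 0, 0.3], "delta_rot": [0, 0, 0], "hand": 0.1}, {"slide": [0, 0, 0.3], "delta_rot": [0, 0, 0], "hand": 0.1}, {"slide": [0, 0, 0], "delta_rot": [0, 0, 0], "hand": 0.1}])

```text
time_s: 6.6
eef_pos: [0.5393, -0.2963, 0.1028]
eef_rot: [-0.002, 0.056, 0.998, 0.001]
wrist_force: [0.2, 0.6, -0.9]
opening: 0.311
```

```bash
python3 - <<'E'
from h import *
c=snap('scene','s4'); c=snap('wrist','w4'); o=ctrl.get_obs(); print(o['opening'],o['eef_pos'],o['wrist_force'])
X=o['eef_pos']
crop('s4',150,230,260,330,'s4c')
E
```

```text
0.307911618468563 [ 0.54046994 -0.297534    0.1048634 ] [ 0.3920407   0.14721595 -0.30442641]
```

View pics/s4c.png

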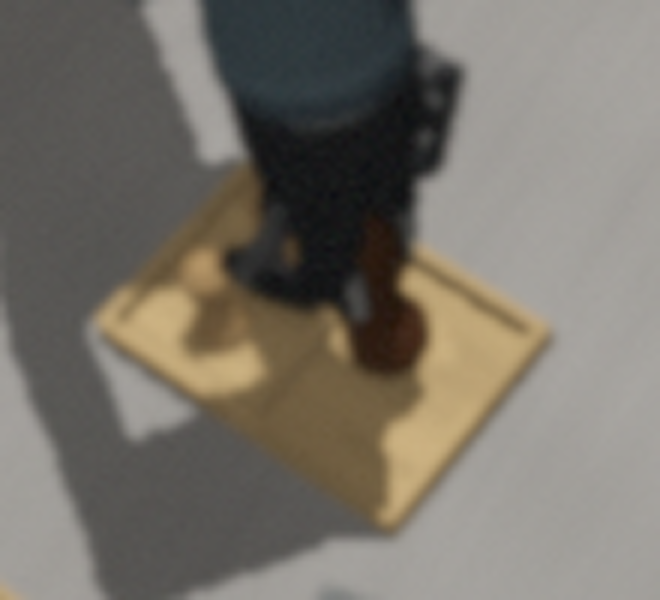

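View pics/w4.png

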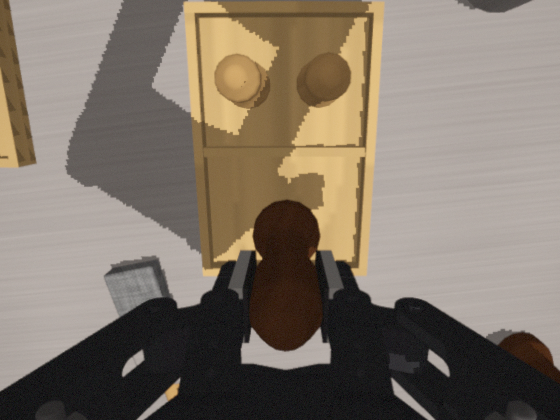

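```bash
python3 - <<'E'
from h import *
c=load('w4')
A,B=onz(c,(186,4),.018),onz(c,(383,5),.018); print(A,B,np.linalg.norm(A-B))
D1,D2=onz(c,(203,150),.018),onz(c,(366,152),.018);print(D1,D2,np.linalg.norm(D1-D2))
E1=onz(c,(204,276),.018);E2=onz(c,(366,274),.018);print(E1,E2)
M=(D1+D2)/2; y=(B-A)/np.linalg.norm(B-A); x=np.array([y[1],-y[0],0]); print('spot',M+x*.0435,'yaw',np.degrees(np.arctan2(x[1],x[0])), 'center from far', (A+B)/2+x*.09)
E
```

```text
[ 0.4018825 -0.3415347  0.018    ] [ 0.41571734 -0.22459731  0.018     ] 0.11775294368965598
[ 0.48884972 -0.34637869  0.018     ] [ 0.5023038  -0.23951756  0.018     ] 0.1077047580517182
[ 0.57936348 -0.36197011  0.018     ] [ 0.59113224 -0.24386349  0.018     ]
spot [ 0.53877548 -0.29805896  0.018     ] yaw -6.747289976668713 center from far [ 0.49817658 -0.29364014  0.018     ]
```

>>> drive_tool(deltas=[{"slide": [0, 0, 0.3], "delta_rot": [0, 0, 0], "hand": 0.1}, {"slide": [0, 0, 0.3], "delta_rot": [0, 0, 0], "hand": 0.1}, {"slide": [0, 0, 0.15], "delta_rot": [0, 0, 0], "hand": 0.1}, {"slide": [0, 0, 0.06], "delta_rot": [0, 0, 0], "hand": 0.1}, {"slide": [0, 0, 0.0], "delta_rot": [0, 0, 0], "hand": 0.1}])

```text
time_s: 7.32
eef_pos: [0.5405, -0.2982, 0.0646]
eef_rot: [-0.0, 0.057, 0.998, 0.0]
wrist_force: [0.1, -0.3, -0.6]
opening: 0.311
```

>>> drive_tool(deltas=[{"slide": [0, 0, 0.04], "delta_rot": [0, 0, 0], "hand": 0.1}, {"slide": [0, 0, 0], "delta_rot": [0, 0, 0], "hand": 0.1}, {"slide": [0, 0, 0], "delta_rot": [0, 0, 0], "hand": 0.45}, {"slide": [0, 0, 0], "delta_rot": [0, 0, 0], "hand": 0.8}, {"slide": [0, 0, 0], "delta_rot": [0, 0, 0], "hand": 0.9}])

```text
time_s: 7.95
eef_pos: [0.5406, -0.2982, 0.063]
eef_rot: [0.0, 0.057, 0.998, -0.0]
wrist_force: [-0.2, 0.3, 0.7]
opening: 0.855
```

```bash
python3 - <<'E'
from h import *
o=ctrl.get_obs(); print(o['opening'],o['eef_pos'],o['wrist_force'])
plan([((.541,-.298,.22),83.5,.045),((.52,-.02,.26),70,.048),((.46,.265,.26),52,.048)],hand=.9)
E
```

```text
0.855440121926755 [ 0.54060175 -0.2982493   0.06300947] [-0.20767359  0.33373709  0.67566329]
[{"slide":[-0.0,0.0,-0.78],"delta_rot":[-0.0,0.0,0.0],"hand":0.9},{"slide":[-0.0,0.0,-0.79],"delta_rot":[-0.0,0.0,0.0],"hand":0.9},{"slide":[-0.0,0.0,-0.78],"delta_rot":[-0.0,0.0,0.0],"hand":0.9},{"slide":[-0.01,0.01,-0.79],"delta_rot":[-0.0,0.0,0.0],"hand":0.9},{"slide":[0.17,0.91,-0.13],"delta_rot":[-0.0,0.0,0.013],"hand":0.9}]
[{"slide":[0.21,0.9,-0.13],"delta_rot":[-0.0,0.0,0.012],"hand":0.9},{"slide":[0.25,0.9,-0.14],"delta_rot":[-0.0,0.0,0.013],"hand":0.9},{"slide":[0.28,0.89,-0.13],"delta_rot":[-0.0,0.0,0.012],"hand":0.9},{"slide":[0.32,0.87,-0.14],"delta_rot":[-0.0,0.0,0.013],"hand":0.9},{"slide":[0.35,0.86,-0.13],"delta_rot":[-0.0,0.0,0.012],"hand":0.9}]
[{"slide":[0.44,0.71,-0.0],"delta_rot":[-0.0,0.0,0.014],"hand":0.9},{"slide":[0.47,0.69,-0.0],"delta_rot":[-0.0,0.0,0.014],"hand":0.9},{"slide":[0.5,0.66,-0.0],"delta_rot":[-0.0,0.0,0.014],"hand":0.9},{"slide":[0.53,0.64,-0.0],"delta_rot":[-0.0,0.0,0.015],"hand":0.9},{"slide":[0.56,0.62,-0.0],"delta_rot":[-0.0,0.0,0.014],"hand":0.9}]
[{"slide":[0.58,0.59,-0.0],"delta_rot":[-0.0,0.0,0.015],"hand":0.9},{"slide":[0.61,0.56,-0.0],"delta_rot":[-0.0,0.0,0.014],"hand":0.9},{"slide":[0,0,0],"delta_rot":[0,0,0],"hand":0.9},{"slide":[0,0,0],"delta_rot":[0,0,0],"hand":0.9},{"slide":[0,0,0],"delta_rot":[0,0,0],"hand":0.9}]
end [0.46   0.2648 0.2599] [0.616 0.788 0.   ]
```

>>> drive_tool(deltas=[{"slide": [0, 0, -0.5], "delta_rot": [0, 0, 0], "hand": 0.9}, {"slide": [0, 0, -0.8], "delta_rot": [0, 0, 0], "hand": 0.9}, {"slide": [0, 0, -0.8], "delta_rot": [0, 0, 0], "hand": 0.9}, {"slide": [0, 0, -0.8], "delta_rot": [0, 0, 0], "hand": 0.9}, {"slide": [0, 0, -0.3], "delta_rot": [0, 0, 0], "hand": 0.9}])

```text
time_s: 8.57
eef_pos: [0.5416, -0.299, 0.2259]
eef_rot: [0.002, 0.057, 0.998, -0.001]
wrist_force: [0.2, -0.2, 0.1]
opening: 0.904
```

```bash
python3 - <<'E'
from h import *
o=ctrl.get_obs(); print(o['opening'],o['eef_pos'],o['wrist_force'])
snap('wrist','w5');snap('scene','s5')
crop('s5',150,230,260,330,'s5c')
plan([((.505,.265,.27),52,.049)],hand=.9)
E
```

```text
0.9040189207873993 [ 0.54157826 -0.29901351  0.22589101] [ 0.16007646 -0.18398164  0.10187453]
[{"slide":[0.17,0.93,-0.08],"delta_rot":[-0.0,0.0,0.015],"hand":0.9},{"slide":[0.21,0.92,-0.08],"delta_rot":[-0.0,0.0,0.015],"hand":0.9},{"slide":[0.25,0.91,-0.08],"delta_rot":[-0.0,0.0,0.015],"hand":0.9},{"slide":[0.29,0.89,-0.08],"delta_rot":[-0.0,0.0,0.014],"hand":0.9},{"slide":[0.33,0.88,-0.08],"delta_rot":[-0.0,0.0,0.015],"hand":0.9}]
[{"slide":[0.38,0.86,-0.08],"delta_rot":[-0.0,0.0,0.014],"hand":0.9},{"slide":[0.41,0.85,-0.08],"delta_rot":[-0.0,0.0,0.015],"hand":0.9},{"slide":[0.45,0.82,-0.08],"delta_rot":[-0.0,0.0,0.014],"hand":0.9},{"slide":[0.49,0.81,-0.07],"delta_rot":[-0.0,0.0,0.015],"hand":0.9},{"slide":[0.53,0.78,-0.08],"delta_rot":[-0.0,0.0,0.014],"hand":0.9}]
[{"slide":[0.56,0.76,-0.07],"delta_rot":[-0.0,0.001,0.015],"hand":0.9},{"slide":[0.59,0.72,-0.08],"delta_rot":[-0.0,0.0,0.014],"hand":0.9},{"slide":[0,0,0],"delta_rot":[0,0,0],"hand":0.9},{"slide":[0,0,0],"delta_rot":[0,0,0],"hand":0.9},{"slide":[0,0,0],"delta_rot":[0,0,0],"hand":0.9}]
end [0.5049 0.2648 0.2702] [ 0.616  0.788 -0.   ]
```

View pics/w5.png

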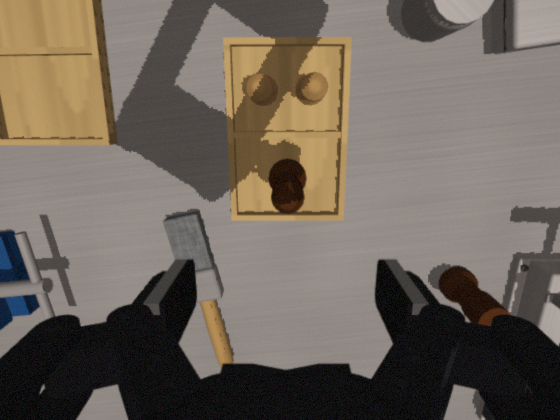

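View pics/s5c.png

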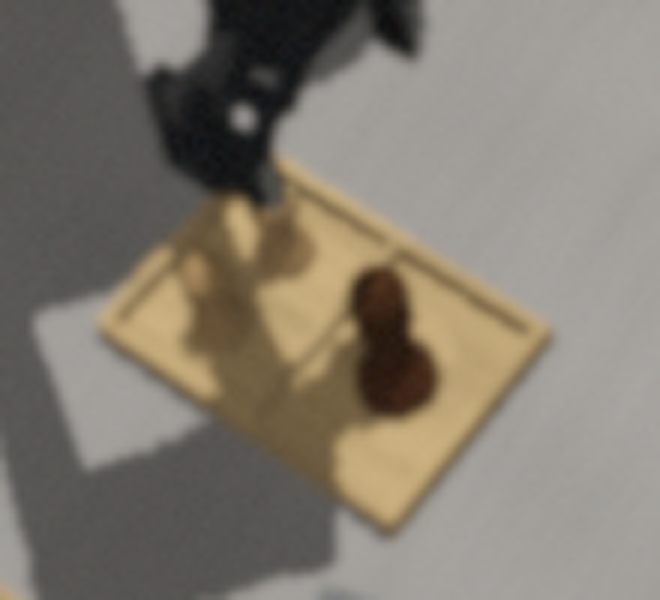

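The bishop stands upright in the tray's +x half, foot at pixel (288,178) in the wrist picture, with the pawns untouched. Now on to the timer.

>>> drive_tool(deltas=[{"slide": [0.17, 0.93, -0.08], "delta_rot": [0, 0, 0.015], "hand": 0.9}, {"slide": [0.21, 0.92, -0.08], "delta_rot": [0, 0, 0.015], "hand": 0.9}, {"slide": [0.25, 0.91, -0.08], "delta_rot": [0, 0, 0.015], "hand": 0.9}, {"slide": [0.29, 0.89, -0.08], "delta_rot": [0, 0, 0.014], "hand": 0.9}, {"slide": [0.33, 0.88, -0.08], "delta_rot": [0, 0, 0.015], "hand": 0.9}])

```text
time_s: 9.3
eef_pos: [0.5244, -0.0614, 0.2403]
eef_rot: [-0.002, 0.173, 0.985, 0.0]
wrist_force: [0.6, -0.2, -0.2]
opening: 0.901
```

>>> drive_tool(deltas=[{"slide": [0.38, 0.86, -0.08], "delta_rot": [0, 0, 0.014], "hand": 0.9}, {"slide": [0.41, 0.85, -0.08], "delta_rot": [0, 0, 0.015], "hand": 0.9}, {"slide": [0.45, 0.82, -0.08], "delta_rot": [0, 0, 0.014], "hand": 0.9}, {"slide": [0.49, 0.81, -0.07], "delta_rot": [0, 0, 0.015], "hand": 0.9}, {"slide": [0.53, 0.78, -0.08], "delta_rot": [0, 0, 0.014], "hand": 0.9}])

```text
time_s: 9.93
eef_pos: [0.5091, 0.1731, 0.2598]
eef_rot: [-0.002, 0.283, 0.959, -0.001]
wrist_force: [0.8, 0.6, -0.2]
opening: 0.896
```

>>> drive_tool(deltas=[{"slide": [0.56, 0.76, -0.07], "delta_rot": [0, 0, 0.015], "hand": 0.9}, {"slide": [0.59, 0.72, -0.08], "delta_rot": [0, 0, 0.014], "hand": 0.9}, {"slide": [0, 0, 0], "delta_rot": [0, 0, 0], "hand": 0.9}, {"slide": [0, 0, 0], "delta_rot": [0, 0, 0], "hand": 0.9}, {"slide": [0, 0, 0], "delta_rot": [0, 0, 0], "hand": 0.9}])

```text
time_s: 10.55
eef_pos: [0.5042, 0.264, 0.2687]
eef_rot: [-0.001, 0.326, 0.945, -0.001]
wrist_force: [-0.2, 0.3, 1.2]
opening: 0.897
```

```bash
python3 - <<'E'
from h import *
o=ctrl.get_obs(); print(o['opening'],o['eef_pos'],o['eef_rot'],o['q'])
snap('wrist','w6')
E
```

```text
0.8972114100352006 [0.50417992 0.26400044 0.26874276] [-6.28208151e-04  3.26098397e-01  9.45335413e-01 -6.31134877e-04] [ 2.74056652e-01  1.39361285e-01  1.57797595e+00 -3.24861965e-04
  1.42600716e+00 -6.32345431e-01]
```

View pics/w6.png

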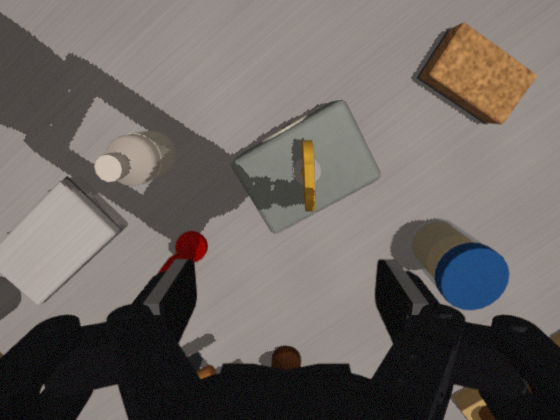

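```bash
python3 - <<'E'
from h import *
crop('w6',220,85,400,245,'w6c')
c=load('w6');hsv=cv2.cvtColor(c['frame'],cv2.COLOR_RGB2HSV)
m=((hsv[...,0]>15)&(hsv[...,0]<30)&(hsv[...,1]>150)&(hsv[...,2]>90)).astype(np.uint8);m[:100]=0;m[240:]=0;m[:,:240]=0;m[:,380:]=0
k=max(cv2.findContours(m,0,1)[0],key=cv2.contourArea);r=cv2.minAreaRect(k);print(r)
ys,xs=np.nonzero(m)
for y in range(ys.min(),ys.max()+1,6):
    q=xs[ys==y];print(y,q.min(),q.max(),[int(hsv[y,x,2]) for x in range(q.min()-1,q.max()+2)])
print(ys.max())
for uv in [(234,162),(344,100),(381,175),(275,234)]: print(onz(c,uv,.07).round(4))
E
```

```text
((307.87518310546875, 175.50445556640625), (69.31294250488281, 11.706820487976074), 87.95458984375)
141 303 311 [85, 112, 118, 118, 117, 116, 115, 116, 118, 118, 127]
147 303 312 [91, 133, 161, 164, 165, 163, 163, 162, 160, 160, 152, 138]
153 303 312 [83, 132, 189, 196, 193, 190, 188, 189, 187, 186, 184, 167]
159 303 313 [84, 114, 172, 191, 192, 192, 193, 190, 189, 188, 185, 177, 140]
165 303 313 [83, 102, 157, 192, 195, 195, 195, 197, 199, 198, 197, 188, 147]
171 302 313 [84, 95, 95, 138, 189, 193, 195, 195, 197, 199, 201, 198, 193, 160]
177 304 313 [86, 120, 183, 193, 194, 196, 197, 199, 199, 199, 195, 168]
183 304 314 [80, 111, 172, 192, 193, 195, 197, 197, 198, 197, 194, 174, 136]
189 305 314 [84, 101, 104, 108, 106, 103, 106, 105, 108, 135, 167, 130]
195 305 314 [77, 95, 112, 111, 115, 114, 113, 113, 113, 125, 146, 121]
201 306 314 [87, 103, 103, 105, 105, 103, 104, 104, 120, 155, 135]
207 306 314 [87, 95, 95, 91, 93, 93, 96, 111, 145, 155, 131]
210
[0.456  0.2347 0.07  ]
[0.4753 0.3552 0.07  ]
[0.5571 0.3426 0.07  ]
[0.5407 0.2194 0.07  ]
```

View pics/w6c.png

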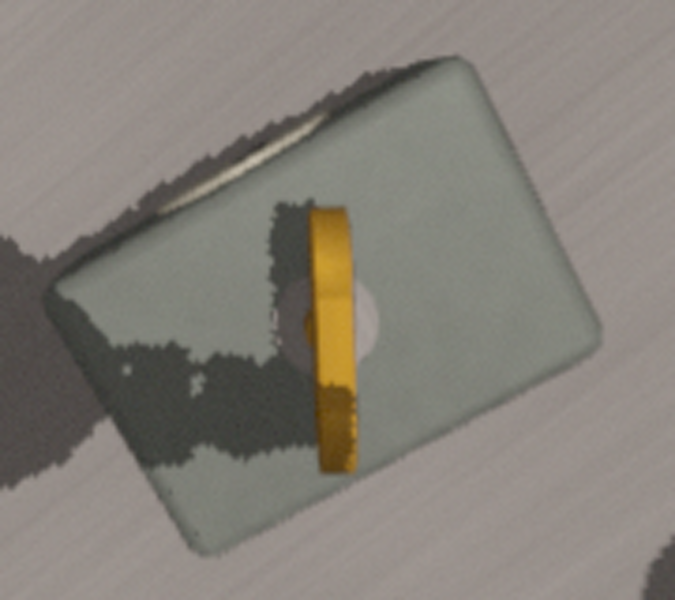

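```bash
python3 - <<'E'
from h import *
c=load('w6')
a=onz(c,(307.4,141),.113);b=onz(c,(310.3,211),.113);a2=onz(c,(308,153),.115);b2=onz(c,(309.4,183),.115)
print(a,b,np.linalg.norm(a-b),(a+b)/2,np.degrees(np.arctan2(*(b-a)[[1,0]])),np.degrees(np.arctan2(*(b2-a2)[[1,0]])))
print(np.mean([onz(c,uv,.07) for uv in [(234,162),(344,100),(381,175),(275,234)]],0))
p,R,o=cur(); y=R.apply([0,1,0]);print('jaw',np.degrees(np.arctan2(y[1],y[0])))
E
```

```text
[0.47999284 0.30491954 0.113     ] [0.5313852  0.26932008 0.113     ] 0.06251796366846318 [0.50568902 0.28711981 0.113     ] -34.710328896256286 -34.41148846907496
[0.50725507 0.28798242 0.07      ]
jaw 51.91917459893858
```

```bash
python3 - <<'E'
from h import *
plan([((.5065,.2875,.21),55.4,.035),((.5065,.2875,.083),55.4,.035)],hand=.6)
E
```

```text
[{"slide":[0.13,0.2,0.59],"delta_rot":[-0.0,-0.0,-0.01],"hand":0.6},{"slide":[0.12,0.2,0.59],"delta_rot":[-0.0,-0.0,-0.009],"hand":0.6},{"slide":[-0.0,0.0,0.64],"delta_rot":[-0.0,-0.0,-0.0],"hand":0.6},{"slide":[-0.0,0.0,0.63],"delta_rot":[-0.0,-0.0,-0.0],"hand":0.6},{"slide":[-0.0,0.0,0.64],"delta_rot":[-0.0,-0.0,-0.0],"hand":0.6}]
[{"slide":[-0.0,0.0,0.63],"delta_rot":[-0.0,-0.0,-0.0],"hand":0.6},{"slide":[0,0,0],"delta_rot":[0,0,0],"hand":0.6},{"slide":[0,0,0],"delta_rot":[0,0,0],"hand":0.6},{"slide":[0,0,0],"delta_rot":[0,0,0],"hand":0.6},{"slide":[0,0,0],"delta_rot":[0,0,0],"hand":0.6}]
end [0.5063 0.2874 0.0831] [ 0.569  0.823 -0.001]
```

>>> drive_tool(deltas=[{"slide": [0.13, 0.2, 0.59], "delta_rot": [0, 0, -0.01], "hand": 0.6}, {"slide": [0.12, 0.2, 0.59], "delta_rot": [0, 0, -0.009], "hand": 0.6}, {"slide": [0, 0, 0.64], "delta_rot": [0, 0, 0], "hand": 0.6}, {"slide": [0, 0, 0.63], "delta_rot": [0, 0, 0], "hand": 0.6}, {"slide": [0, 0, 0.64], "delta_rot": [0, 0, 0], "hand": 0.6}])

```text
time_s: 11.22
eef_pos: [0.5068, 0.2877, 0.1144]
eef_rot: [0.0, 0.298, 0.955, 0.0]
wrist_force: [0.9, -0.2, -0.5]
opening: 0.603
```

>>> drive_tool(deltas=[{"slide": [0, 0, 0.63], "delta_rot": [0, 0, 0], "hand": 0.6}, {"slide": [0, 0, 0], "delta_rot": [0, 0, 0], "hand": 0.3}, {"slide": [0, 0, 0], "delta_rot": [0, 0, 0], "hand": 0.0}, {"slide": [0, 0, 0], "delta_rot": [0, 0, 0], "hand": 0.0}, {"slide": [0, 0, 0], "delta_rot": [0, 0, 0], "hand": 0.0}])

```text
time_s: 11.85
eef_pos: [0.5071, 0.288, 0.0855]
eef_rot: [0.001, 0.297, 0.955, -0.0]
wrist_force: [-1.7, -5.0, 2.1]
opening: 0.095
```

```bash
python3 - <<'E'
from h import *
snap('wrist','w7'); o=ctrl.get_obs(); print(o['opening'],o['eef_pos'],o['eef_rot'],o['wrist_force'],o['torque'],o['q'][5])
E
```

```text
0.09313531826096358 [0.50704999 0.28800881 0.08546075] [ 8.27173023e-04  2.97200632e-01  9.54814650e-01 -2.91314871e-04] [-2.19494441 -5.09915094  2.14996242] [-0.7742676   0.31364359 -0.02967618] -0.6525583048871475
```

View pics/w7.png

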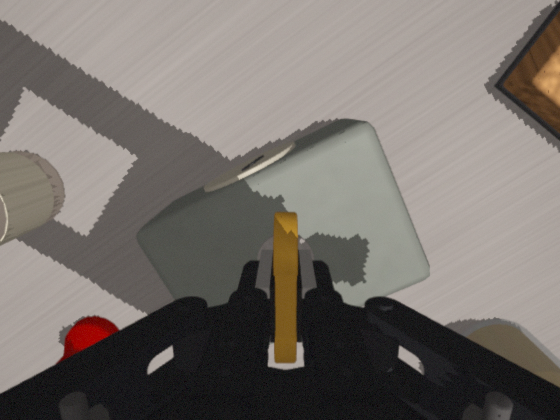

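>>> drive_tool(deltas=[{"slide": [0, 0, 0], "delta_rot": [0, 0, 0.03], "hand": 0.0}, {"slide": [0, 0, 0], "delta_rot": [0, 0, 0.05], "hand": 0.0}, {"slide": [0, 0, 0], "delta_rot": [0, 0, 0.05], "hand": 0.0}, {"slide": [0, 0, 0], "delta_rot": [0, 0, 0.05], "hand": 0.0}, {"slide": [0, 0, 0], "delta_rot": [0, 0, 0.05], "hand": 0.0}])

```text
time_s: 12.52
eef_pos: [0.5082, 0.2888, 0.0855]
eef_rot: [0.002, 0.617, 0.787, 0.002]
wrist_force: [3.6, -1.6, -3.6]
opening: 0.093
```

>>> drive_tool(deltas=[{"slide": [0, 0, 0], "delta_rot": [0, 0, 0.05], "hand": 0.0}, {"slide": [0, 0, 0], "delta_rot": [0, 0, 0.05], "hand": 0.0}, {"slide": [0, 0, 0], "delta_rot": [0, 0, 0.05], "hand": 0.0}, {"slide": [0, 0, 0], "delta_rot": [0, 0, 0.05], "hand": 0.0}, {"slide": [0, 0, 0], "delta_rot": [0, 0, 0.05], "hand": 0.0}])

```text
time_s: 13.15
eef_pos: [0.5097, 0.2886, 0.0856]
eef_rot: [0.002, 0.872, 0.49, 0.003]
wrist_force: [9.4, -1.7, -8.4]
opening: 0.089
```

```bash
python3 - <<'E'
from h import *
p,R,o=cur(); y=R.apply([0,1,0]);print('jaw',np.degrees(np.arctan2(y[1],y[0])),o['opening'],o['eef_pos'],o['wrist_force'],o['torque'],o['q'])
E
```

```text
jaw -31.271345233234225 0.08935144444505358 [0.50969506 0.28855957 0.08557437] [ 9.36766127 -1.7284509  -8.40261397] [-0.45085043 -1.29085211  0.0927757 ] [ 0.31356702  0.36874338  1.69230008 -0.00188426  1.07346411  0.86023544]
```

>>> drive_tool(deltas=[{"slide": [0.03, 0.05, 0.02], "delta_rot": [0, 0, 0.05], "hand": 0.0}, {"slide": [0, 0, 0], "delta_rot": [0, 0, 0.05], "hand": 0.0}, {"slide": [0, 0, 0], "delta_rot": [0, 0, 0.05], "hand": 0.0}, {"slide": [0, 0, 0], "delta_rot": [0, 0, 0.05], "hand": 0.0}, {"slide": [0, 0, 0], "delta_rot": [0, 0, 0.05], "hand": 0.0}])

```text
time_s: 13.78
eef_pos: [0.5108, 0.2874, 0.0855]
eef_rot: [0.001, 0.993, 0.12, 0.001]
wrist_force: [-1.7, -8.9, 7.5]
opening: 0.091
```

```bash
python3 - <<'E'
from h import *
p,R,o=cur(); y=R.apply([0,1,0]);print('jaw',np.degrees(np.arctan2(y[1],y[0])),o['opening'],o['eef_pos'],o['wrist_force'],o['torque'],o['q'][5])
E
```

```text
jaw -76.24395742390578 0.09064534273628798 [0.51077594 0.28740311 0.08546505] [-1.7003185  -8.9342312   7.52643998] [-1.5452261   0.53081586  0.095373  ] 1.6440908897283486
```

>>> drive_tool(deltas=[{"slide": [0, 0.03, -0.01], "delta_rot": [0, 0, 0.03], "hand": 0.0}, {"slide": [0, 0, 0], "delta_rot": [0, 0, 0.02], "hand": 0.0}, {"slide": [0, 0, 0], "delta_rot": [0, 0, 0.02], "hand": 0.0}, {"slide": [0, 0, 0], "delta_rot": [0, 0, 0], "hand": 0.0}, {"slide": [0, 0, 0], "delta_rot": [0, 0, 0], "hand": 0.0}])

```text
time_s: 14.4
eef_pos: [0.5108, 0.2869, 0.0854]
eef_rot: [0.0, 1.0, 0.013, 0.001]
wrist_force: [-2.4, -6.4, 8.1]
opening: 0.096
```

```bash
python3 - <<'E'
from h import *
p,R,o=cur(); y=R.apply([0,1,0]);print('jaw',np.degrees(np.arctan2(y[1],y[0])),o['opening'],o['eef_pos'],o['wrist_force'],o['torque'],o['q'][5])
E
```

```text
jaw -88.49641680950033 0.0963729102366047 [0.51081745 0.28688536 0.08542753] [-2.35458791 -6.38147363  8.12159306] [-0.90118181  0.50945136 -0.01479286] 1.855135906057871
```

>>> drive_tool(deltas=[{"slide": [0, 0, 0], "delta_rot": [0, 0, 0.01], "hand": 0.0}, {"slide": [0, 0, 0], "delta_rot": [0, 0, 0], "hand": 0.0}, {"slide": [0, 0, 0], "delta_rot": [0, 0, 0.01], "hand": 0.0}, {"slide": [0, 0, 0], "delta_rot": [0, 0, 0], "hand": 0.0}, {"slide": [0, 0, 0], "delta_rot": [0, 0, 0], "hand": 0.0}])

```text
time_s: 15.02
eef_pos: [0.5108, 0.2868, 0.0854]
eef_rot: [0.001, 1.0, -0.017, 0.001]
wrist_force: [-1.5, -4.9, 6.6]
opening: 0.095
```

```bash
python3 - <<'E'
from h import *
p,R,o=cur(); y=R.apply([0,1,0]);print('jaw',np.degrees(np.arctan2(y[1],y[0])),o['opening'],o['eef_pos'],o['wrist_force'],o['torque'],o['q'][5])
E
```

```text
jaw -91.9902629062594 0.09536860222796192 [0.51084175 0.28677441 0.08544878] [-1.47161527 -4.85565127  6.60866962] [-0.94875429  0.50781768  0.75308184] 1.916642168044051
```

>>> drive_tool(deltas=[{"slide": [0, 0, 0], "delta_rot": [0, 0, 0], "hand": 0.2}, {"slide": [0, 0, 0], "delta_rot": [0, 0, 0], "hand": 0.5}, {"slide": [0, 0, 0], "delta_rot": [0, 0, 0], "hand": 0.6}, {"slide": [0, 0, -0.3], "delta_rot": [0, 0, 0], "hand": 0.6}, {"slide": [0, 0, -0.7], "delta_rot": [0, 0, 0], "hand": 0.6}])

```text
time_s: 15.65
eef_pos: [0.5084, 0.287, 0.1328]
eef_rot: [0.001, 1.0, -0.019, -0.002]
wrist_force: [0.1, 0.6, 0.7]
opening: 0.602
```

>>> drive_tool(deltas=[{"slide": [0, 0, -0.8], "delta_rot": [0, 0, 0], "hand": 0.6}, {"slide": [0, 0, -0.8], "delta_rot": [0, 0, 0], "hand": 0.6}, {"slide": [0, 0, -0.8], "delta_rot": [0, 0, 0], "hand": 0.6}, {"slide": [0, 0, -0.3], "delta_rot": [0, 0, 0], "hand": 0.6}, {"slide": [0, 0, 0], "delta_rot": [0, 0, 0], "hand": 0.6}])

```text
time_s: 16.27
eef_pos: [0.5101, 0.2875, 0.2693]
eef_rot: [-0.0, 1.0, -0.019, 0.001]
wrist_force: [-0.3, -0.6, -0.6]
opening: 0.599
```

```bash
python3 - <<'E'
from h import *
o=ctrl.get_obs(); print(o['opening'],o['eef_pos'],o['eef_rot'],o['q'])
snap('wrist','w8')
plan([((.625,.0,.27),-7.3,.048)],hand=.6)
E
```

```text
0.5985703368582972 [0.5100538  0.28749143 0.26926026] [-3.52668386e-04  9.99820388e-01 -1.89218444e-02  1.01586715e-03] [3.10677110e-01 1.73021581e-01 1.53865791e+00 9.86996299e-06
 1.42776249e+00 1.91931801e+00]
[{"slide":[0.28,0.63,-0.01],"delta_rot":[-0.0,0.0,-0.052],"hand":0.6},{"slide":[0.18,0.67,-0.0],"delta_rot":[-0.0,0.0,-0.052],"hand":0.6},{"slide":[0.06,0.68,-0.01],"delta_rot":[-0.0,0.0,-0.053],"hand":0.6},{"slide":[-0.05,0.69,-0.0],"delta_rot":[-0.0,0.0,-0.052],"hand":0.6},{"slide":[-0.16,0.67,-0.01],"delta_rot":[-0.0,0.0,-0.053],"hand":0.6}]
[{"slide":[-0.27,0.63,-0.0],"delta_rot":[-0.0,0.0,-0.052],"hand":0.6},{"slide":[-0.37,0.58,-0.01],"delta_rot":[-0.0,0.0,-0.053],"hand":0.6},{"slide":[-0.46,0.51,-0.0],"delta_rot":[-0.0,0.0,-0.052],"hand":0.6},{"slide":[-0.53,0.43,-0.01],"delta_rot":[-0.0,0.0,-0.053],"hand":0.6},{"slide":[0,0,0],"delta_rot":[0,0,0],"hand":0.6}]
end [6.248e-01 2.000e-04 2.700e-01] [ 0.992 -0.126 -0.001]
```

View pics/w8.png

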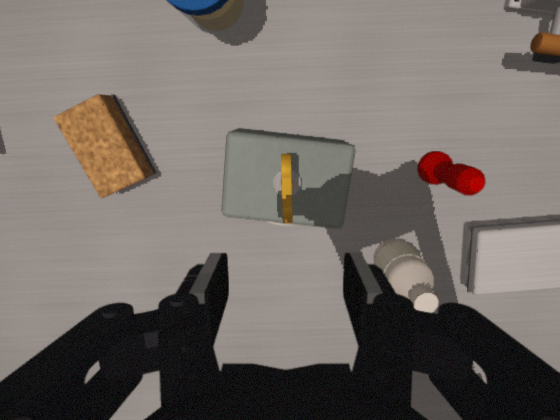

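```bash
python3 - <<'E'
from h import *
crop('w8',210,115,370,240,'w8c')
c=load('w8');hsv=cv2.cvtColor(c['frame'],cv2.COLOR_RGB2HSV)
m=((hsv[...,0]>15)&(hsv[...,0]<30)&(hsv[...,1]>150)&(hsv[...,2]>90)).astype(np.uint8);m[:140]=0;m[235:]=0;m[:,:240]=0;m[:,340:]=0
ys,xs=np.nonzero(m);print(ys.min(),ys.max())
L=[]
for y in range(ys.min()+3,ys.max()-3): q=xs[ys==y]; L.append((y,q.min(),q.max()))
L=np.array(L)
for col in (1,2):
    k=np.polyfit(L[:,0],L[:,col],1); P=[onz(c,(np.polyval(k,y),y),.113) for y in (155,218)]
    d=P[1]-P[0]; print(k,np.degrees(np.arctan2(d[1],d[0])),np.linalg.norm(d))
for z in (.07,):
    C=[onz(c,uv,z) for uv in [(229,130),(354,146),(345,226),(222,216)]];
    for i in range(4):
        d=C[(i+1)%4]-C[i];print(np.degrees(np.arctan2(d[1],d[0])),np.linalg.norm(d))
E
```

```text
154 222
[2.99161441e-02 2.76519755e+02] 179.3278664077719 0.05718236932427972
[1.98433683e-02 2.87053562e+02] 179.15121328700673 0.05717920462670429
-99.37962507909417 0.1233171315686718
174.3561826553775 0.08326666140834414
82.89760458116483 0.12894321405311068
-9.443883232836777 0.0882133018952553
```

View pics/w8c.png

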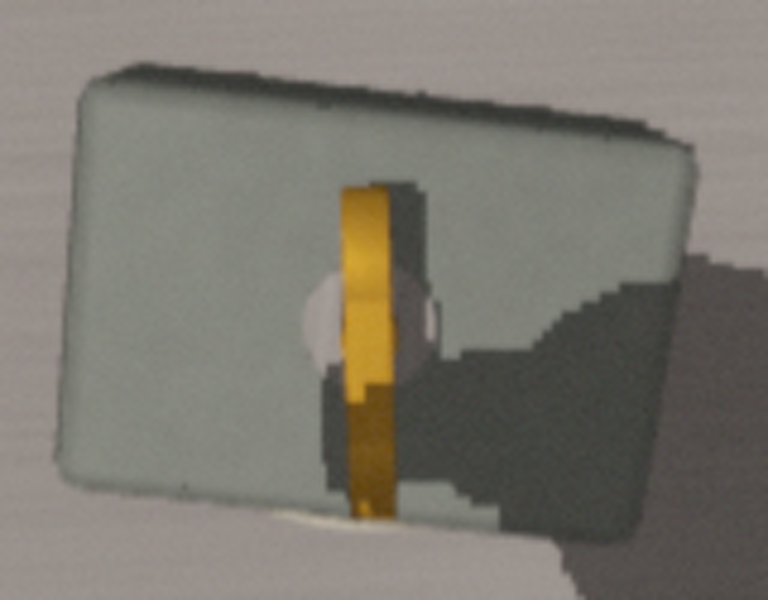

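The key now lies about 7–8° short of a half turn from the timer's x. That matches 3.0 rad, and the end stop was felt at 0.75 N·m. Now to the gauge.

>>> drive_tool(deltas=[{"slide": [0.28, 0.63, 0], "delta_rot": [0, 0, -0.052], "hand": 0.6}, {"slide": [0.18, 0.67, 0], "delta_rot": [0, 0, -0.052], "hand": 0.6}, {"slide": [0.06, 0.68, -0.01], "delta_rot": [0, 0, -0.053], "hand": 0.6}, {"slide": [-0.05, 0.69, 0], "delta_rot": [0, 0, -0.052], "hand": 0.6}, {"slide": [-0.16, 0.67, -0.01], "delta_rot": [0, 0, -0.053], "hand": 0.6}])

```text
time_s: 16.95
eef_pos: [0.5731, 0.1264, 0.2664]
eef_rot: [-0.001, 0.923, 0.385, -0.002]
wrist_force: [0.3, -0.8, 0.4]
opening: 0.599
```

>>> drive_tool(deltas=[{"slide": [-0.27, 0.63, 0], "delta_rot": [0, 0, -0.052], "hand": 0.6}, {"slide": [-0.37, 0.58, 0], "delta_rot": [0, 0, -0.053], "hand": 0.6}, {"slide": [-0.46, 0.51, 0], "delta_rot": [0, 0, -0.052], "hand": 0.6}, {"slide": [-0.53, 0.43, -0.01], "delta_rot": [0, 0, -0.053], "hand": 0.6}, {"slide": [0, 0, 0], "delta_rot": [0, 0, 0], "hand": 0.45}])

```text
time_s: 17.58
eef_pos: [0.6247, -0.0019, 0.2668]
eef_rot: [-0.002, 0.751, 0.66, -0.001]
wrist_force: [0.4, 0.3, 0.6]
opening: 0.451
```

```bash
python3 - <<'E'
from h import *
p,R,o=cur(); y=R.apply([0,1,0]);print('jaw',np.degrees(np.arctan2(y[1],y[0])),o['opening'],o['eef_pos'],o['q'][5])
c=snap('wrist','w9')
E
```

```text
jaw -7.357620089379607 0.4509920481255556 [ 0.62465381 -0.00188921  0.26676521] -0.06405579158650637
```

View pics/w9.png

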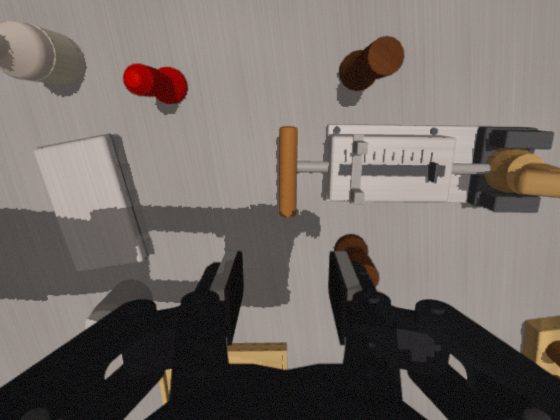

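```bash
python3 - <<'E'
from h import *
crop('w9',270,115,470,225,'w9c',4)
c=load('w9');hsv=cv2.cvtColor(c['frame'],cv2.COLOR_RGB2HSV)
m=((hsv[...,0]>5)&(hsv[...,0]<22)&(hsv[...,1]>120)&(hsv[...,2]>60)).astype(np.uint8); m[:110]=0;m[230:]=0;m[:,:260]=0;m[:,315:]=0
k=max(cv2.findContours(m,0,1)[0],key=cv2.contourArea);r=cv2.minAreaRect(k);b=cv2.boxPoints(r);print(r)
P=np.array([onz(c,p,.07) for p in b]);print(P,P.mean(0))
E
```

```text
((287.5, 172.0), (90.0, 17.0), 90.0)
[[ 0.62306435  0.05097111  0.07      ]
 [ 0.63928271  0.04887162  0.07      ]
 [ 0.6283498  -0.04127405  0.07      ]
 [ 0.61092695 -0.03903681  0.07      ]] [0.62540595 0.00488297 0.07      ]
```

View pics/w9c.png

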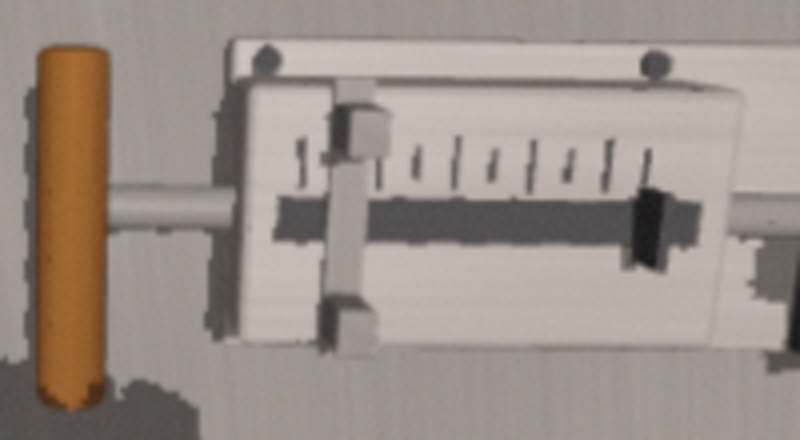

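```bash
python3 - <<'E'
from h import *
c=load('w9')
T1=onz(c,(362.2,148),.074);T2=onz(c,(359,197.5),.074);print(T1,T2,np.linalg.norm(T1-T2),'expect .050')
a=math.radians(-7.3);X=np.array([math.cos(a),math.sin(a),0]);Y=np.array([-X[1],X[0],0])
M=(T1+T2)/2
for u in (432,433,434,434.7):
    P=onz(c,(u,171.5),.067);print(u,P,'d',(P-M)@X,'lat',(P-M)@Y)
h=np.array([.6265,.0055,.07]);print('handle-pointer',(P-h)@X,'lat',(P-h)@Y,'tab dir',np.degrees(np.arctan2(*(T1-T2)[[1,0]])))
for u in (655,665):  # crop body edges etc
    pass
P=onz(c,(270+650/4,115+228/4),.058);print((P-M)@X)
crop('w9',415,150,450,195,'w9d',13)
crop('w9',340,130,375,210,'w9e',7)
E
```

```text
[0.70027562 0.02127638 0.074     ] [ 0.69368163 -0.0276626   0.074     ] 0.0493812144205135 expect .050
432 [ 0.77007695 -0.01199419  0.067     ] d 0.07362412836267351 lat 0.0005584733762911552
433 [ 0.77108586 -0.01212156  0.067     ] d 0.07464103672082348 lat 0.0005603271510169321
434 [ 0.77209496 -0.01224894  0.067     ] d 0.0756581473997663 lat 0.0005622006049781097
434.7 [ 0.77280145 -0.01233811  0.067     ] d 0.07637024616660651 lat 0.0005635237449746781
handle-pointer 0.14738219247133028 lat 0.0008962140200147564 tab dir 82.32623597770784
0.07805362579834141
```

View pics/w9d.png

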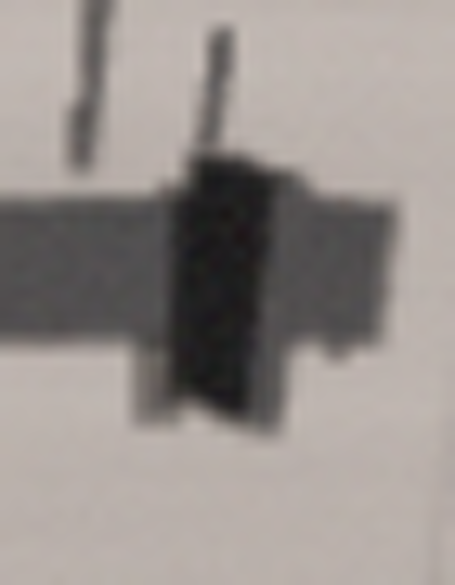

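View pics/w9e.png

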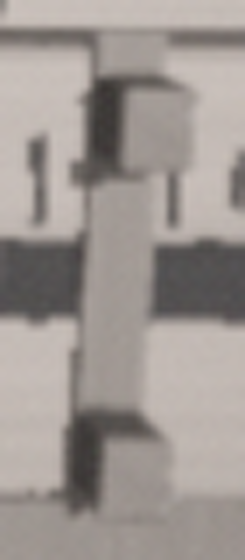

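```bash
python3 - <<'E'
from h import *
plan([((.626,.005,.20),-7.3,.045),((.626,.005,.051),-7.3,.04)],hand=.45)
E
```

```text
[{"slide":[0.06,0.01,0.67],"delta_rot":[-0.001,-0.0,-0.0],"hand":0.45},{"slide":[0.05,0.01,0.67],"delta_rot":[-0.0,-0.0,-0.001],"hand":0.45},{"slide":[0.0,0.0,0.75],"delta_rot":[-0.0,-0.0,0.0],"hand":0.45},{"slide":[0.0,0.0,0.74],"delta_rot":[-0.0,-0.0,0.0],"hand":0.45},{"slide":[0.0,0.0,0.75],"delta_rot":[-0.0,-0.0,0.0],"hand":0.45}]
[{"slide":[0.0,0.01,0.74],"delta_rot":[-0.0,-0.0,0.0],"hand":0.45},{"slide":[0,0,0],"delta_rot":[0,0,0],"hand":0.45},{"slide":[0,0,0],"delta_rot":[0,0,0],"hand":0.45},{"slide":[0,0,0],"delta_rot":[0,0,0],"hand":0.45},{"slide":[0,0,0],"delta_rot":[0,0,0],"hand":0.45}]
end [0.6262 0.0049 0.0511] [ 0.992 -0.126 -0.001]
```

>>> drive_tool(deltas=[{"slide": [0.06, 0.01, 0.67], "delta_rot": [0, 0, 0], "hand": 0.45}, {"slide": [0.06, 0.01, 0.67], "delta_rot": [0, 0, 0], "hand": 0.45}, {"slide": [0, 0, 0.75], "delta_rot": [0, 0, 0], "hand": 0.45}, {"slide": [0, 0, 0.6], "delta_rot": [0, 0, 0], "hand": 0.45}, {"slide": [0, 0, 0.3], "delta_rot": [0, 0, 0], "hand": 0.45}])

```text
time_s: 18.25
eef_pos: [0.6247, 0.0076, 0.1172]
eef_rot: [-0.002, 0.75, 0.661, -0.001]
wrist_force: [0.4, 0.2, -0.4]
opening: 0.45
```

```bash
python3 - <<'E'
from h import *
p,R,o=cur(); print(o['opening'],o['eef_pos'],o['wrist_force'])
c=snap('wrist','w10')
E
```

```text
0.4503991741900136 [0.62471305 0.00761532 0.11719604] [ 0.36520786  0.21076353 -0.41793627]
```

View pics/w10.png

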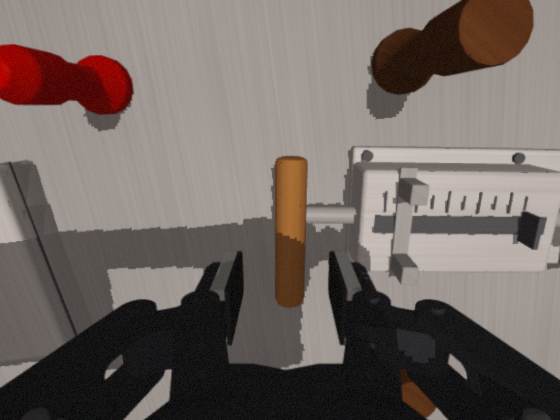

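>>> drive_tool(deltas=[{"slide": [-0.03, 0.03, 0.5], "delta_rot": [0, 0, 0], "hand": 0.45}, {"slide": [0, 0, 0.5], "delta_rot": [0, 0, 0], "hand": 0.45}, {"slide": [0, 0, 0.3], "delta_rot": [0, 0, 0], "hand": 0.45}, {"slide": [0, 0, 0], "delta_rot": [0, 0, 0], "hand": 0.45}, {"slide": [0, 0, 0], "delta_rot": [0, 0, 0], "hand": 0.45}])

```text
time_s: 18.92
eef_pos: [0.6291, 0.0044, 0.0565]
eef_rot: [0.001, 0.75, 0.661, 0.001]
wrist_force: [0.2, -1.1, 0.2]
opening: 0.447
```

>>> drive_tool(deltas=[{"slide": [0, 0, 0], "delta_rot": [0, 0, 0], "hand": 0.3}, {"slide": [0, 0, 0], "delta_rot": [0, 0, 0], "hand": 0.15}, {"slide": [0, 0, 0], "delta_rot": [0, 0, 0], "hand": 0.05}, {"slide": [0, 0, 0], "delta_rot": [0, 0, 0], "hand": 0.05}, {"slide": [0, 0, 0], "delta_rot": [0, 0, 0], "hand": 0.05}])

```text
time_s: 19.55
eef_pos: [0.6269, 0.0046, 0.0564]
eef_rot: [-0.001, 0.75, 0.661, -0.001]
wrist_force: [-8.2, 0.8, 9.6]
opening: 0.185
```

```bash
python3 - <<'E'
from h import *
p,R,o=cur(); print(o['opening'],o['eef_pos'],o['wrist_force'])
c=snap('wrist','w11')
E
```

```text
0.18494273381203422 [0.62691794 0.00459171 0.05644931] [-8.15593761  0.81028724  9.64364053]
```

View pics/w11.png

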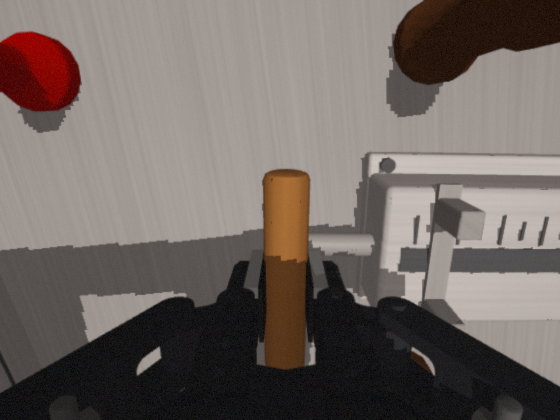

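>>> drive_tool(deltas=[{"slide": [0, -0.02, 0], "delta_rot": [0, 0, 0], "hand": 0.35}, {"slide": [0, 0, 0.08], "delta_rot": [0, 0, 0], "hand": 0.35}, {"slide": [0, 0, 0], "delta_rot": [0, 0, 0], "hand": 0.05}, {"slide": [0, 0, 0], "delta_rot": [0, 0, 0], "hand": 0.05}, {"slide": [0, 0, 0], "delta_rot": [0, 0, 0], "hand": 0.05}])

```text
time_s: 20.23
eef_pos: [0.6268, 0.0046, 0.0511]
eef_rot: [-0.0, 0.75, 0.661, -0.0]
wrist_force: [-2.9, 0.5, 1.5]
opening: 0.189
```

```bash
python3 - <<'E'
from h import *
p,R,o=cur(); print(o['opening'],o['eef_pos'],o['wrist_force'])
E
```

```text
0.1885143002234237 [0.62681513 0.00456684 0.05105163] [-2.861093    0.47010512  1.49473554]
```

>>> drive_tool(deltas=[{"slide": [0, -0.1, 0], "delta_rot": [0, 0, 0], "hand": 0.05}, {"slide": [0, -0.2, 0], "delta_rot": [0, 0, 0], "hand": 0.05}, {"slide": [0, -0.2, 0], "delta_rot": [0, 0, 0], "hand": 0.05}, {"slide": [0, -0.2, 0], "delta_rot": [0, 0, 0], "hand": 0.05}, {"slide": [0, -0.2, 0], "delta_rot": [0, 0, 0], "hand": 0.05}])

```text
time_s: 20.85
eef_pos: [0.5839, 0.0104, 0.0512]
eef_rot: [0.001, 0.75, 0.661, 0.002]
wrist_force: [9.6, 1.8, -8.8]
opening: 0.189
```

>>> drive_tool(deltas=[{"slide": [0, -0.2, 0], "delta_rot": [0, 0, 0], "hand": 0.05}, {"slide": [0, -0.2, 0], "delta_rot": [0, 0, 0], "hand": 0.05}, {"slide": [0, -0.1, 0], "delta_rot": [0, 0, 0], "hand": 0.05}, {"slide": [0, 0, 0], "delta_rot": [0, 0, 0], "hand": 0.05}, {"slide": [0, 0, 0], "delta_rot": [0, 0, 0], "hand": 0.05}])

```text
time_s: 21.48
eef_pos: [0.5599, 0.0137, 0.0512]
eef_rot: [0.002, 0.75, 0.661, 0.002]
wrist_force: [11.3, 1.1, -12.4]
opening: 0.188
```

```bash
python3 - <<'E'
from h import *
p,R,o=cur(); print(o['opening'],o['eef_pos'],o['wrist_force'], np.linalg.norm((p-[.6268,.0046,.051])[:2]))
c=snap('wrist','w12');snap('top','t12');snap('scene','s12')
crop('t12',250,90,340,220,'t12c');crop('s12',260,190,400,290,'s12c')
E
```

```text
0.18794387512576954 [0.55988807 0.01367729 0.05115772] [ 11.33337122   1.07587299 -12.41632036] 0.06752483412618998
```

View pics/w12.png

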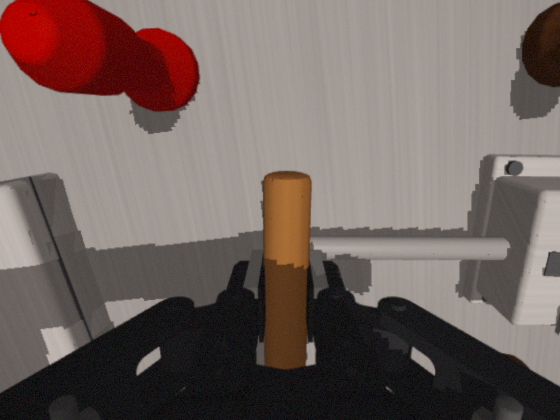

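View pics/s12c.png

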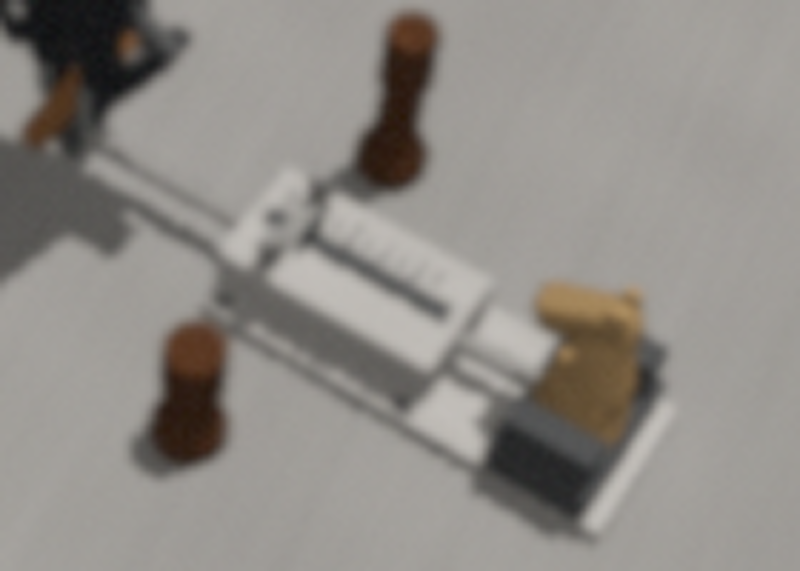

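View pics/t12c.png

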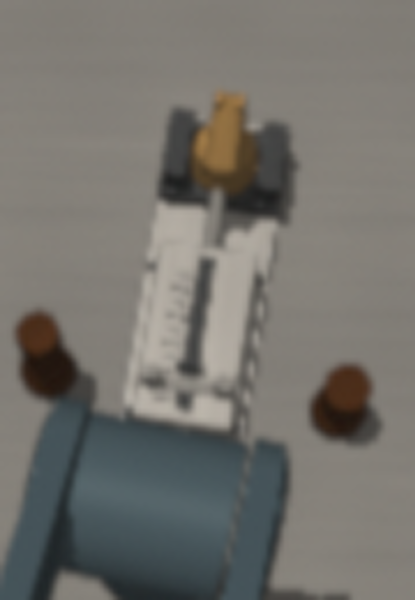

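```bash
python3 - <<'E'
from h import *
crop('w10',390,160,450,290,'w10a',4.6)
crop('w10',500,190,560,260,'w10b',8)
a=cv2.imread('pics/w10a.png');b=cv2.imread('pics/w10b.png');h=max(a.shape[0],b.shape[0])
pad=lambda i:cv2.copyMakeBorder(i,0,h-i.shape[0],0,8,0)
cv2.imwrite('pics/w10ab.png',np.hstack([pad(a),pad(b)]));print(a.shape,b.shape)
E
```

```text
(598, 276, 3) (560, 480, 3)
```

View pics/w10ab.png

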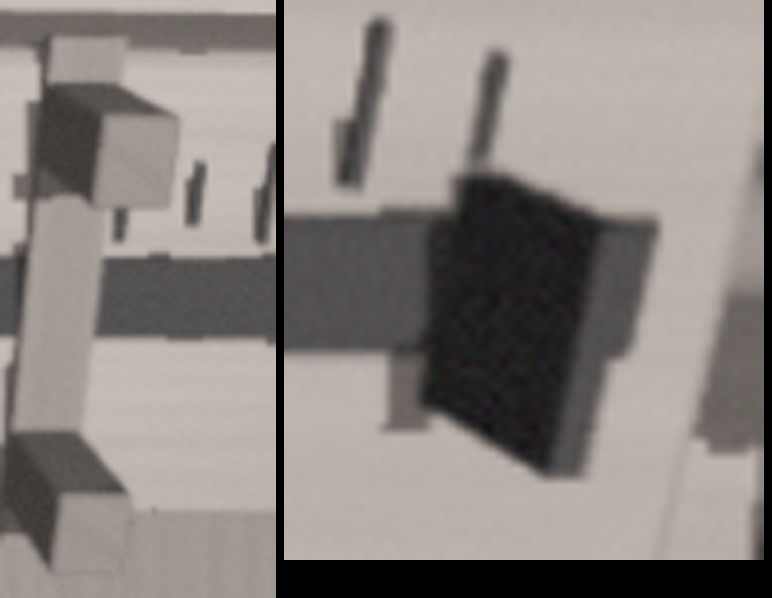

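```bash
python3 - <<'E'
from h import *
c=load('w10')
T1=onz(c,(420.1,195.1),.074);T2=onz(c,(410.2,275.7),.074);P=onz(c,(538.6,233.4),.067)
d=T1-T2;print(T1,T2,np.linalg.norm(d),np.degrees(np.arctan2(d[1],d[0]))); M=(T1+T2)/2
P1=onz(c,(500+(619-284)/8,190+220/8),.067);P2=onz(c,(500+(567-284)/8,190+475/8),.067)
print('pointer width',np.linalg.norm(P1-P2),np.degrees(np.arctan2(*(P1-P2)[[1,0]])))
for a in (-7,-7.4,-7.8):
    X=np.array([math.cos(math.radians(a)),math.sin(math.radians(a)),0]);Y=np.array([-X[1],X[0],0]);print(a,(P-M)@X,(P-M)@Y)
# two-view triangulation w9+w10
c9=load('w9')
print(tri(c,(420.1,195.1),c9,(362.3,148)),tri(c,(410.2,275.7),c9,(359.3,197.5)),tri(c,(538.6,233.4),c9,(433.4,171.5)))
E
```

```text
[0.7004071  0.02140238 0.074     ] [ 0.69364824 -0.02766189  0.074     ] 0.049527615983392746 82.1565707425328
pointer width 0.020443688087062838 83.36927095420216
-7 0.07789014274349441 -0.0009308596006800891
-7.4 0.07789474318883227 -0.00038706555515052816
-7.8 0.07789554715428018 0.00015674735540812033
(array([0.70048036, 0.02126371, 0.07367803]), np.float64(0.00012324082292255979)) (array([ 0.69396517, -0.02793005,  0.07341243]), np.float64(0.00027687993049130874)) (array([ 0.76862207, -0.01026291,  0.07442293]), np.float64(0.00047608463846538065))
```

>>> drive_tool(deltas=[{"slide": [0, -0.08, 0], "delta_rot": [0, 0, 0], "hand": 0.05}, {"slide": [0, -0.06, 0], "delta_rot": [0, 0, 0], "hand": 0.05}, {"slide": [0, -0.03, 0], "delta_rot": [0, 0, 0], "hand": 0.05}, {"slide": [0, 0, 0], "delta_rot": [0, 0, 0], "hand": 0.05}, {"slide": [0, 0, 0], "delta_rot": [0, 0, 0], "hand": 0.05}])

```text
time_s: 22.25
eef_pos: [0.5518, 0.0148, 0.0512]
eef_rot: [0.002, 0.75, 0.661, 0.003]
wrist_force: [12.4, 2.3, -13.3]
opening: 0.191
```

```bash
python3 - <<'E'
from h import *
c=snap('scene','s13')
p,R,o=cur(); d=p-[.6268,.0046,.051]; print(o['opening'],p,o['wrist_force'], np.linalg.norm(d[:2]),np.degrees(np.arctan2(-d[1],-d[0])))
M=np.array([.69703,-.00313,0]);X=np.array([math.cos(math.radians(-7.4)),math.sin(math.radians(-7.4)),0]);Y=np.array([-X[1],X[0],0])
for n,q in [('tab1',M+Y*.025+[0,0,.074]),('tab2',M-Y*.025+[0,0,.074]),('mark',M+[0,0,.067]),('p+5',M+X*.005+[0,0,.067])]: print(n,proj(c,q).round(2))
crop('s13',285,200,325,230,'s13c',20)
E
```

```text
0.1892362591779238 [0.55181952 0.01477293 0.05116518] [ 11.91774699   3.08675568 -13.53038772] 0.07566743922032715 -7.726390678891016
tab1 [[315.38 219.14]]
tab2 [[306.57 230.3 ]]
mark [[310.84 226.03]]
p+5 [[312.27 226.81]]
```

View pics/s13c.png

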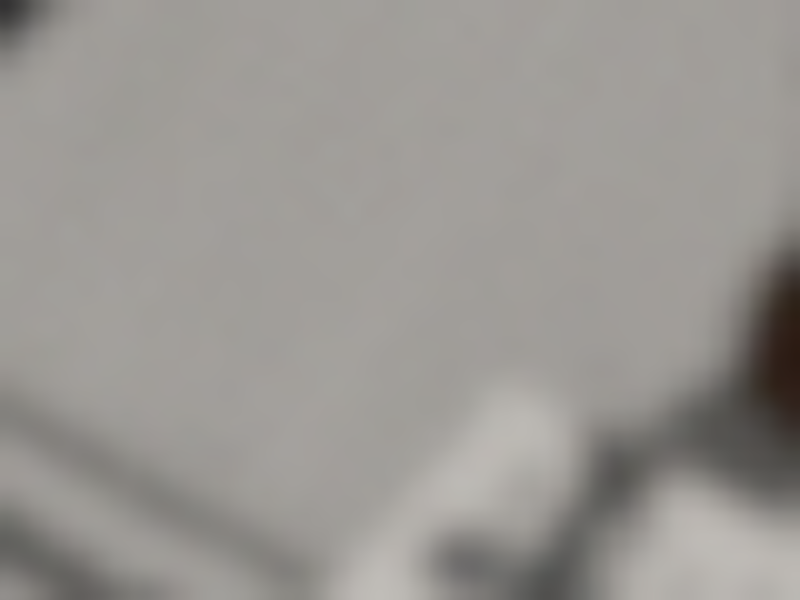

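```bash
python3 - <<'E'
from h import *
a=[]
for t in ('s5','s12','s13'):
    crop(t,295,208,330,242,'q_'+t,7); a.append(cv2.imread(f'pics/q_{t}.png'))
cv2.imwrite('pics/q.png',np.hstack(a))
E
```

```text
(no output)
```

View pics/q.png

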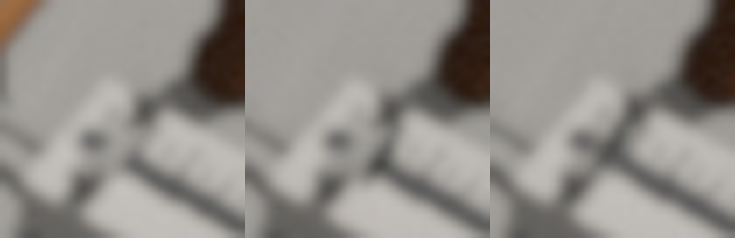

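>>> drive_tool(deltas=[{"slide": [0, -0.03, 0], "delta_rot": [0, 0, 0], "hand": 0.05}, {"slide": [0, 0, 0], "delta_rot": [0, 0, 0], "hand": 0.05}, {"slide": [0, 0, 0], "delta_rot": [0, 0, 0], "hand": 0.05}, {"slide": [0, 0, 0], "delta_rot": [0, 0, 0], "hand": 0.05}, {"slide": [0, 0, 0], "delta_rot": [0, 0, 0], "hand": 0.05}])

```text
time_s: 22.92
eef_pos: [0.5504, 0.015, 0.0512]
eef_rot: [0.002, 0.75, 0.661, 0.003]
wrist_force: [12.6, 3.0, -13.7]
opening: 0.188
```

```bash
python3 - <<'E'
from h import *
p,R,o=cur(); d=p-[.6268,.0046,.051]; print(o['opening'],p,o['wrist_force'], np.linalg.norm(d[:2]))
c=snap('top','t14');b=load('t12');z=load('top0')
a=[]
for t in ('top0','t12','t14'):
    crop(t,280,155,310,190,'q_'+t,8); a.append(cv2.imread(f'pics/q_{t}.png'))
cv2.imwrite('pics/q2.png',np.hstack(a))
M=np.array([.69703,-.00313,0]);X=np.array([math.cos(math.radians(-7.4)),math.sin(math.radians(-7.4)),0]);Y=np.array([-X[1],X[0],0])
for n,q in [('tab1',M+Y*.025+[0,0,.074]),('tab2',M-Y*.025+[0,0,.074]),('mark',M+[0,0,.067])]: print(n,((proj(c,q)-[280,155])*8).round(0))
E
```

```text
0.1876714801336096 [0.5503971  0.01496652 0.0511787 ] [ 12.6492108    2.99872023 -13.70871838] 0.07710296783458924
tab1 [[ 17. 122.]]
tab2 [[142. 141.]]
mark [[ 79. 135.]]
```

View pics/q2.png

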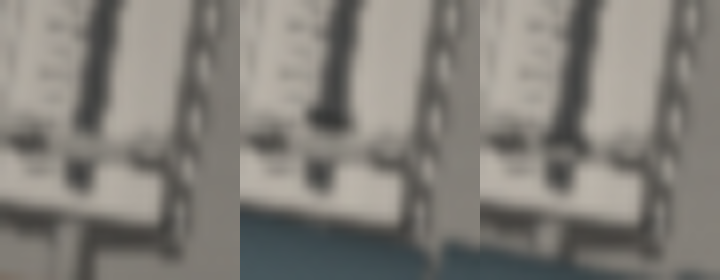

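>>> drive_tool(deltas=[{"slide": [0, 0, 0], "delta_rot": [0, 0, 0], "hand": 0.05}, {"slide": [0, 0, 0], "delta_rot": [0, 0, 0], "hand": 0.05}, {"slide": [0, 0, 0], "delta_rot": [0, 0, 0], "hand": 0.05}, {"slide": [0, 0, 0], "delta_rot": [0, 0, 0], "hand": 0.05}, {"slide": [0, 0, 0], "delta_rot": [0, 0, 0], "hand": 0.05}])

```text
time_s: 23.6
eef_pos: [0.5504, 0.015, 0.0512]
eef_rot: [0.002, 0.75, 0.661, 0.003]
wrist_force: [11.5, 3.6, -12.5]
opening: 0.19
```

>>> drive_tool(deltas=[{"slide": [0, 0, 0], "delta_rot": [0, 0, 0], "hand": 0.05}, {"slide": [0, 0, 0], "delta_rot": [0, 0, 0], "hand": 0.05}, {"slide": [0, 0, 0], "delta_rot": [0, 0, 0], "hand": 0.05}, {"slide": [0, 0, 0], "delta_rot": [0, 0, 0], "hand": 0.05}, {"slide": [0, 0, 0], "delta_rot": [0, 0, 0], "hand": 0.05}])

```text
time_s: 24.22
eef_pos: [0.5504, 0.015, 0.0511]
eef_rot: [0.002, 0.75, 0.661, 0.003]
wrist_force: [12.2, 3.5, -13.7]
opening: 0.191
```

>>> drive_tool(deltas=[{"slide": [0, 0, 0], "delta_rot": [0, 0, 0], "hand": 0.05}, {"slide": [0, 0, 0], "delta_rot": [0, 0, 0], "hand": 0.05}, {"slide": [0, 0, 0], "delta_rot": [0, 0, 0], "hand": 0.05}, {"slide": [0, 0, 0], "delta_rot": [0, 0, 0], "hand": 0.05}, {"slide": [0, 0, 0], "delta_rot": [0, 0, 0], "hand": 0.05}])

```text
time_s: 24.85
eef_pos: [0.5504, 0.015, 0.0512]
eef_rot: [0.002, 0.75, 0.661, 0.003]
wrist_force: [13.4, 2.0, -13.8]
opening: 0.186
```

>>> drive_tool(deltas=[{"slide": [0, 0, 0], "delta_rot": [0, 0, 0], "hand": 0.05}, {"slide": [0, 0, 0], "delta_rot": [0, 0, 0], "hand": 0.05}, {"slide": [0, 0, 0], "delta_rot": [0, 0, 0], "hand": 0.05}, {"slide": [0, 0, 0], "delta_rot": [0, 0, 0], "hand": 0.05}, {"slide": [0, 0, 0], "delta_rot": [0, 0, 0], "hand": 0.05}])

```text
time_s: 25.48
eef_pos: [0.5504, 0.015, 0.0512]
eef_rot: [0.002, 0.75, 0.661, 0.003]
wrist_force: [11.9, 2.6, -13.5]
opening: 0.187
```

>>> drive_tool(deltas=[{"slide": [0, 0.06, 0], "delta_rot": [0, 0, 0], "hand": 0.05}, {"slide": [0, 0.1, 0], "delta_rot": [0, 0, 0], "hand": 0.05}, {"slide": [0, 0.1, 0], "delta_rot": [0, 0, 0], "hand": 0.05}, {"slide": [0, 0.1, 0], "delta_rot": [0, 0, 0], "hand": 0.05}, {"slide": [0, 0.1, 0], "delta_rot": [0, 0, 0], "hand": 0.05}])

```text
time_s: 26.1
eef_pos: [0.5728, 0.0119, 0.0511]
eef_rot: [0.002, 0.75, 0.661, 0.002]
wrist_force: [9.0, 2.2, -10.8]
opening: 0.185
```

>>> drive_tool(deltas=[{"slide": [0, 0.1, 0], "delta_rot": [0, 0, 0], "hand": 0.05}, {"slide": [0, 0.1, 0], "delta_rot": [0, 0, 0], "hand": 0.05}, {"slide": [0, 0.1, 0], "delta_rot": [0, 0, 0], "hand": 0.05}, {"slide": [0, 0.1, 0], "delta_rot": [0, 0, 0], "hand": 0.05}, {"slide": [0, 0.1, 0], "delta_rot": [0, 0, 0], "hand": 0.05}])

```text
time_s: 26.72
eef_pos: [0.5969, 0.0086, 0.0511]
eef_rot: [0.001, 0.75, 0.661, 0.001]
wrist_force: [5.8, 1.0, -6.6]
opening: 0.186
```

>>> drive_tool(deltas=[{"slide": [0, 0.1, 0], "delta_rot": [0, 0, 0], "hand": 0.05}, {"slide": [0, 0.1, 0], "delta_rot": [0, 0, 0], "hand": 0.05}, {"slide": [0, 0.1, 0], "delta_rot": [0, 0, 0], "hand": 0.05}, {"slide": [0, 0.1, 0], "delta_rot": [0, 0, 0], "hand": 0.05}, {"slide": [0, 0.08, 0], "delta_rot": [0, 0, 0], "hand": 0.05}])

```text
time_s: 27.35
eef_pos: [0.6195, 0.0055, 0.0511]
eef_rot: [-0.0, 0.75, 0.661, 0.0]
wrist_force: [3.2, 0.7, -5.8]
opening: 0.19
```

>>> drive_tool(deltas=[{"slide": [0, 0.06, 0], "delta_rot": [0, 0, 0], "hand": 0.05}, {"slide": [0, 0.05, 0], "delta_rot": [0, 0, 0], "hand": 0.05}, {"slide": [0, 0.03, 0], "delta_rot": [0, 0, 0], "hand": 0.05}, {"slide": [0, 0, 0], "delta_rot": [0, 0, 0], "hand": 0.05}, {"slide": [0, 0, 0], "delta_rot": [0, 0, 0], "hand": 0.05}])

```text
time_s: 27.98
eef_pos: [0.626, 0.0046, 0.0511]
eef_rot: [-0.0, 0.75, 0.661, -0.0]
wrist_force: [3.7, -0.4, -6.9]
opening: 0.185
```

>>> drive_tool(deltas=[{"slide": [0, 0.02, 0], "delta_rot": [0, 0, 0], "hand": 0.05}, {"slide": [0, 0.01, 0], "delta_rot": [0, 0, 0], "hand": 0.05}, {"slide": [0, 0.01, 0], "delta_rot": [0, 0, 0], "hand": 0.05}, {"slide": [0, 0, 0], "delta_rot": [0, 0, 0], "hand": 0.05}, {"slide": [0, 0, 0], "delta_rot": [0, 0, 0], "hand": 0.05}])

```text
time_s: 28.6
eef_pos: [0.6268, 0.0046, 0.0511]
eef_rot: [-0.001, 0.75, 0.661, -0.001]
wrist_force: [-5.2, -0.4, -1.3]
opening: 0.188
```

Home stop reached: same TCP position as before the pull, and the force has reversed. Next I release and rise.

>>> drive_tool(deltas=[{"slide": [0, 0, 0], "delta_rot": [0, 0, 0], "hand": 0.3}, {"slide": [0, 0, 0], "delta_rot": [0, 0, 0], "hand": 0.45}, {"slide": [0, 0, 0], "delta_rot": [0, 0, 0], "hand": 0.45}, {"slide": [0, 0, 0], "delta_rot": [0, 0, 0], "hand": 0.45}, {"slide": [0, 0, -0.2], "delta_rot": [0, 0, 0], "hand": 0.45}])

```text
time_s: 29.22
eef_pos: [0.6276, 0.0045, 0.0609]
eef_rot: [-0.001, 0.75, 0.661, -0.001]
wrist_force: [0.8, 0.4, -0.5]
opening: 0.449
```

>>> drive_tool(deltas=[{"slide": [0, 0, -0.5], "delta_rot": [0, 0, 0], "hand": 0.45}, {"slide": [0, 0, -0.8], "delta_rot": [0, 0, 0], "hand": 0.45}, {"slide": [0, 0, -0.8], "delta_rot": [0, 0, 0], "hand": 0.45}, {"slide": [0, 0, -0.8], "delta_rot": [0, 0, 0], "hand": 0.45}, {"slide": [0, 0, -0.8], "delta_rot": [0, 0, 0], "hand": 0.45}])

```text
time_s: 29.85
eef_pos: [0.6282, 0.0044, 0.2486]
eef_rot: [0.0, 0.75, 0.661, 0.0]
wrist_force: [0.4, -0.1, -0.6]
opening: 0.452
```

>>> drive_tool(deltas=[{"slide": [0, 0, -0.4], "delta_rot": [0, 0, 0], "hand": 0.45}, {"slide": [0, 0, 0], "delta_rot": [0, 0, 0], "hand": 0.45}, {"slide": [0, 0, 0], "delta_rot": [0, 0, 0], "hand": 0.45}, {"slide": [0, 0, 0], "delta_rot": [0, 0, 0], "hand": 0.45}, {"slide": [0, 0, 0], "delta_rot": [0, 0, 0], "hand": 0.45}])

```text
time_s: 30.48
eef_pos: [0.6277, 0.0045, 0.2649]
eef_rot: [-0.001, 0.75, 0.661, -0.001]
wrist_force: [0.3, 0.0, -0.2]
opening: 0.448
```

```bash
python3 - <<'E'
from h import *
c=snap('wrist','w15');snap('scene','s15'); p,R,o=cur();print(p,o['wrist_force'],o['opening'])
cv2.imwrite('pics/f.png',np.vstack([cv2.resize(cv2.imread('pics/w15.png'),(400,300)),cv2.resize(cv2.imread('pics/s15.png'),(400,300))]))
hsv=cv2.cvtColor(c['frame'],cv2.COLOR_RGB2HSV)
m=((hsv[...,0]>5)&(hsv[...,0]<22)&(hsv[...,1]>120)&(hsv[...,2]>60)).astype(np.uint8); m[:110]=0;m[240:]=0;m[:,:260]=0;m[:,315:]=0
k=max(cv2.findContours(m,0,1)[0],key=cv2.contourArea);b=cv2.boxPoints(cv2.minAreaRect(k))
print(np.mean([onz(c,q,.07) for q in b],0))
E
```

```text
[0.62800387 0.00443526 0.2655254 ] [0.46156794 0.0322526  0.89664307] 0.4530266847490005
[0.62534894 0.0054633  0.07      ]
```

View pics/w15.png

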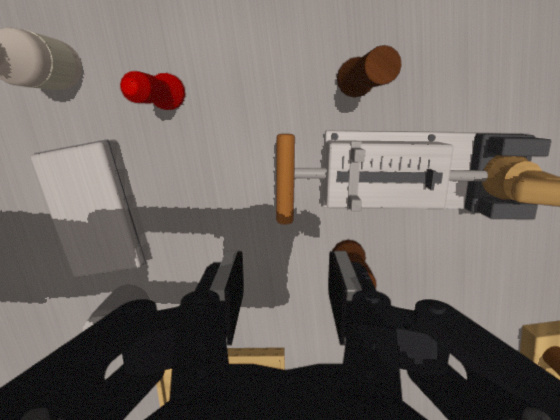

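View pics/s15.png

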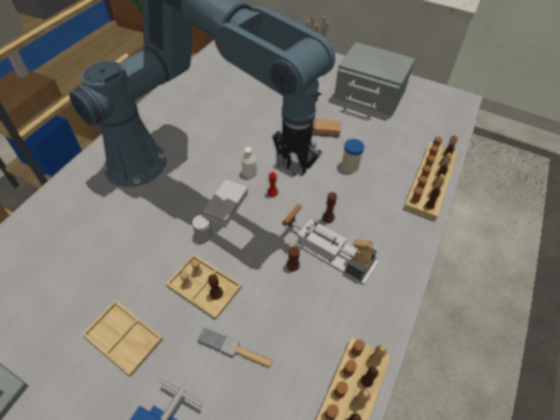

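The handle is home: crossbar measured at (0.6253, 0.0055), against (0.6254, 0.0049) before the pull. The bishop stands upright in the tray at pixel (215,287) in the scene picture. All else looks unmoved and the arm is clear.

```bash
python3 -c "
from bench import ctrl
print(ctrl.hand_in())"
```

```text
the job is handed in; nothing more can be done
None
```

I did all the steps in the order asked and handed the job in at about 30.6 s of the 72 s allowed. No verdict was reported.

- **Bishop:** I took the walnut bishop that blocked the handle's path and stood it in the +x half of the tray nearest the base. The last scene picture shows it still upright, with both pawns in place.
- **Timer key:** I wound it clockwise by about 147° until the stop resisted with 0.75 N·m. A picture afterwards put the wings 7–8° short of a half turn, which matches 3.0 rad.
- **Gauge pull:** I drew the handle out 77.1 mm and held it there for over 2.5 s. My measured distance to the tabs was 77.9 mm, so I stopped just short and never pulled past. The top picture shows the blade level with the tabs to about 1 mm.
- **Return home:** I eased the handle back while still gripping it, until the tool was at its starting position and pressing on the home stop. The crossbar measured within 1 mm of its position before the pull.

**Disagreement:** an early reading of the tab distance gave 75 mm because I took the blade's dark front face for its top. I corrected it with a closer view before the final pull, and the final position was set from the arm's travel plus the coarse top and scene pictures.

In the last pictures everything else appears where it was, and the arm was clear and touching nothing.

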